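Find the heavy side of an exciter wheel by feel and hold it down

ROBOT

A 6-joint arm with a two-finger parallel gripper is mounted at the origin on the work surface. World frame = base frame: x ahead of the robot, y to its left, z up, the work surface at z = 0. Lengths are in m, angles in degrees, forces in N, time in s.
With the tool pointing down it reaches from about 0.25 to 0.725 m from the base axis. Payload 9.7 kg.
Tool frame: the origin (TCP) lies at the very end of the fingers, on their centre line; the grasp point (between the pads) lies 19 mm behind it; z points along the fingers, y is the direction in which the jaws open and shut (so a half turn about z gives the same grasp; the last joint's range is limited). The gripper opens to 85 mm and grips with 20 to 120 N. Pads are 22 mm wide; open, the fingers measure 114 mm over their backs; the gripper's body (76 mm by 85 mm) begins 54 mm behind the grasp point. The pads swing forward as they close: fully open they stand 13 mm farther back than shut.
Start: joints at [-65.203, 4.979, 10.078, 95.1, 0, 90], TCP at [0.231, -0.499, 0.231] pointing down, gripper open.
Joint ranges: [-179.16, 179.16], [-48.56, 103.87], [-65.8, 70.77], [-126.05, 130.52], [-82.76, 87.17], [-180, 180]. Speed limits (degrees/s): [127.2, 127.2, 147.25, 180, 180, 180].

INTERFACE

Orientations are given as [roll, pitch, yaw] about the fixed x, y, z axes, in that order (R = Rz(yaw) Ry(pitch) Rx(roll)).
In Python, from workcell import bot, camera, ticket gives the robot as it stands.
- The arm moves only by the shell command python3 -m jog 'ROWS' [FORCE]. ROWS is a JSON object of lists of equal length, an entry for each row: "turn": the turn, a rotation vector about the world's x, y, z each as a share of 8 degrees, from -1 to 1, a list of three; "delta_pos": the shift along the world's x, y, z each as a share of 50 mm, from -1 to 1, a list of three; "hand": the opening, from -1 (shut) to 1 (fully open). A call has exactly 10 rows; each row shifts and turns the commanded pose from where the row before left it; what a row does not reach is not made up. A row lasts 1/10 s, in which the tool goes at most 50 mm and 8.59 degrees, less where a joint would pass 70% of its speed; a pose out of reach is approached as far as the arm can. A call with a number of a shift or a turn outside -1 to 1 is refused whole. A call with a gripper value outside its range is refused whole. The fingers move at their own pace and stop on an object; FORCE is the grip in N (left out, the last holds). Time passes only in rows, so rows that do not move let the fingers close, or fill a call up. It gives the time, the measured TCP pose, the force and the opening at its end, in the units of the state.
- bot.get_obs(): the state, without advancing time (a new reading comes with each control period).
- camera(name): name is "scene" or "side" or "wrist"; returns a dict with "frame" (480x640x3 uint8, red, green, blue), "range_z" (480x640 float32, m along the optical axis (not along the pixel's ray), 0 where there is no reading), "fx", "fy", "cx", "cy" (pixels), "k1" (the pictures are not rectified: a ray, as slopes to the right and down, at radius r is drawn at 1 + k1 r^2 times it, then the intrinsics apply), "extrinsics" (4x4, takes a point from world to camera coordinates); the wrist camera has in their place "mount" (4x4, takes a point from camera to tool coordinates, whose origin is the TCP and whose axes are the flange's). Camera axes: x right, y up, looking along -z (the intrinsics and any distortion apply to the point x, -y, -z); pixel columns grow to the right and rows downward; lengths in m; the calibration is good to about 2 mm. A picture is of the moment at which its call begins: read the wrist's pose just before it.
- ticket.job_done(): hands the job in, once; it reports no verdict.
The state is a dict: "time": time; "q": joint angles; "qd": joint speeds; "joint_efforts": joint torques, N m; "ee_pos": TCP position; "tcp_rot": TCP orientation; "wrist_force": force on the tool from outside, world axes, zero at the start; "torque": the same for the moment, N m; "opening": finger opening in m.
Only numpy, scipy, OpenCV 4.12 (cv2) and the standard library are available. Lean on these libraries where they do the work, as an engineer would, in place of code of your own. Each camera call takes 0.05 s, during which the arm holds its last target.

TASK

Lift the dial indicator stand away from the wheel of the vibrator unit and stand it upright on the bench, well clear. Then take the wheel by its rim and turn it by hand, a bit at a time, to feel where the weight hidden in it sits, bring the heavy side straight down, and finish still gripping the rim and holding it there, so that the top can be scribed. Don't knock over the stand or push the other things on the bench about.

Things in the scene. Friction and masses are not known exactly. Their poses are not given: they have to be found in the camera images.
- unit: Vibrator unit, bolted down: grey welded frame 270 mm (x) by 190 mm (y), a bearing block on each side of the wheel at 59 to 96 mm from its middle plane along y, up to 143 mm high; its shaft lies along y, level, and carries a 68 mm pulley at y = -105 to -125 mm and ends at y = +105 mm. Origin on the bench below the wheel's centre; x is level in the wheel's plane, z up
- wheel_centre (a point): Centre of the wheel, on the shaft, 112 mm above the bench, axes as the unit's. The wheel is a closed dark steel disc, 180 mm in diameter, 30 mm thick, flat faces, plain rim. The rim stands free above the blocks: gripped across its thickness from above, fingers radial, up to 40 degrees either side of the top
- wheel (a joint): Angle of the wheel (rad) about the unit's y; grows as its top moves to +x; 0: keyway up. No stops; stays where left: bearings drag 0.46 N m against any turning. The hidden weight pulls with 0.28 to 0.40 N m times the sine of its angle from straight down, back towards down: the wheel is stiffer while it rises, easier while it sinks. Nothing seen tells its place; at the start it is over 40 degrees from down
- stand_column (a point): Dial indicator stand (loose, about 0.65 kg, magnet off): a point on its round upright steel column, 13 mm in diameter, 275 mm above the foot and 20 mm below the column's top end; the column is free from 240 to 295 mm for a grip from above. z up; the 8 mm rod that carries the indicator points along -y, 229 mm above the foot, and reaches 217 mm
- stand_foot (a point): Underside of the stand's steel foot (50 mm along x, 60 mm along y, 55 mm tall), below the column; on the bench at height 0
- dial (a point): The indicator at the end of the stand's rod, 200 mm from the column along the stand's -y and 229 mm above the foot; at the start its tip hangs about 10 mm above the wheel's rim
- spanner: Bystander, leave alone: open-ended spanner, steel, 190 mm long, lying in front of the unit
- grease: Bystander, leave alone: round tin of grease, 68 mm across, 75 mm tall, on the right of the unit
- spare_block: Bystander, leave alone: loose spare pillow-block bearing, 126 x 32 mm foot, 65 mm tall, on the right
- vdie: Bystander, leave alone: steel V-die block, 60 x 100 mm, 52 mm tall, far left
- shim: Bystander, leave alone: flat aluminium packing plate, 50 x 110 x 10 mm, in front of the unit
- mallet: Bystander, leave alone: hammer, 270 mm long, on the right
- collar: Bystander, leave alone: steel shaft collar, ring 52 mm across, 16 mm tall, near the right side of the unit

How it is judged (in metres and radians):
On the way:
1. the indicator stand is upright on the bench, let go, its indicator clear of the wheel (horizontal distance between dial and wheel_centre above 0.12 m and angle between stand_foot's own z axis and vertical below 0.08 rad and height (world z) of stand_foot between -0.006 and 0.006 m and linear speed of stand below 0.02 m/s and contact force between stand and the fingers below 0.05 N and contact force between stand and the arm below 0.05 N), for 0.2 s.
At the end, for the whole second after the job is handed in: The stand is upright on the bench (within 5 degrees), at rest and let go, its indicator at least 120 mm from the wheel's centre seen from above; the fingers grip the wheel (over 2 N), the wheel is still, and the weight's centre is straight below the shaft within 18 degrees (all of step 1 and x of weight_c0 in the frame of wheel_centre between -0.0161 and 0.0161 m and z of weight_c0 in the frame of wheel_centre below 0 m and velocity of joint wheel between -0.1 and 0.1 rad/s and contact force between wheel and the fingers above 2 N); the arm keeps its last pose, push and grip.
It fails at once if the stand is knocked over (angle between stand_foot's own z axis and vertical above 0.5 rad).
It fails at once if another thing on the bench is pushed more than 40 mm (distance of any of spanner, grease, spare_block, vdie, shim, mallet, collar from where it was at the start of the episode above 0.04 m).
It also fails if it takes over 72 s, if anything falls off the work surface, if the arm or the gripper's body presses on something with over 40 N, if the wrist force passes 120 N, or if a joint passes its speed limit or range.

## Working session

There is one attempt and no reset: what is moved stays moved. The work goes in short steps, Python scripts to look and compute and a shell command to move; the robot and the scene stay as the last step left them, time stands still between calls to the robot, and variables do not carry over. Pictures are saved under pics/ and viewed, and the job is handed in when it is done.

```bash
ls; mkdir -p pics; python3 - <<'E'
from workcell import bot,camera
import cv2
print(bot.get_obs())
for n in ("scene","side"):
    c=camera(n); cv2.imwrite(f"pics/{n}0.png",c["frame"][:,:,::-1]); print(n,{k:v for k,v in c.items() if k not in("frame","range_z")})
E
```

```text
pics
{'time': 0.0, 'q': array([-6.52000193e+01,  5.01093574e+00,  1.00349437e+01,  9.51003138e+01,
        1.46499193e-03,  9.00012597e+01]), 'qd': array([ 0.05162653,  0.0032963 ,  0.03494569,  0.06178179,  0.00782029,
       -0.02805069]), 'joint_efforts': array([ 4.73176682e-03, -5.20389855e+01,  4.64805400e+01,  1.60561327e-02,
        2.54300585e-04, -3.65656331e-05]), 'ee_pos': array([ 0.23060765, -0.49906375,  0.23058904]), 'tcp_rot': array([-1.79923694e+02, -1.46331292e-03,  2.47987190e+01]), 'wrist_force': array([-0.23730849,  0.05205597, -0.65089425]), 'torque': array([ 0.02613307, -0.03084955,  0.00419548]), 'opening': 0.08571237863946694}
scene {'fx': 482.960021269447, 'fy': 482.960021269447, 'cx': 317.3068073917791, 'cy': 235.35468493521793, 'k1': -0.00045053187968745136, 'extrinsics': array([[-0.20233644,  0.97929243,  0.00680439,  0.1958019 ],
       [-0.5397413 , -0.11731081,  0.83361712,  0.11701734],
       [ 0.81715316,  0.16499851,  0.55230082, -1.6211679 ],
       [ 0.        ,  0.        ,  0.        ,  1.        ]])}
side {'fx': 507.8539650659677, 'fy': 507.8539650659677, 'cx': 314.39343258166247, 'cy': 245.25681244316792, 'k1': -0.04883493047930135, 'extrinsics': array([[-0.9283791 , -0.37162872,  0.00208439,  0.43897193],
       [ 0.2927269 , -0.7277931 ,  0.62018397, -0.31219479],
       [-0.22896117,  0.576376  ,  0.78445363, -1.23336567],
       [ 0.        ,  0.        ,  0.        ,  1.        ]])}
```

View pics/scene0.png

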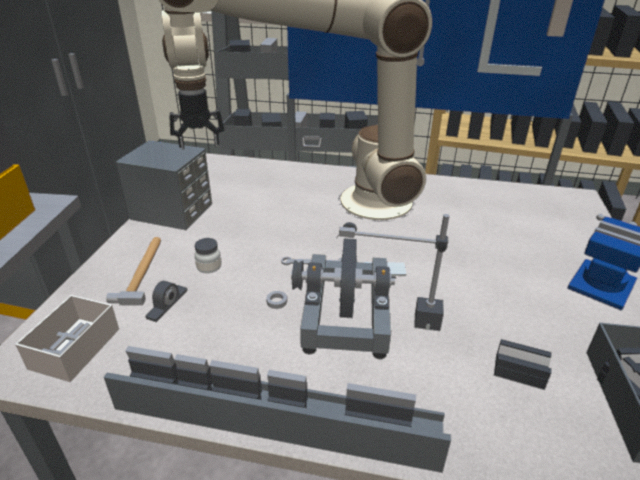

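View pics/side0.png

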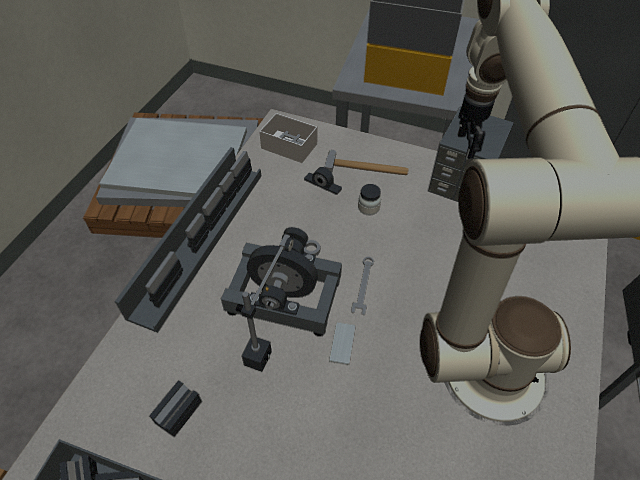

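The scene view shows the wheel at about (348,275). The stand column runs from (445,217) to (430,315), and its rod points left to the dial at (345,232). Next I'll zoom in and deproject.

```bash
cat > h.py <<'E'
import numpy as np,cv2
from workcell import bot,camera
from scipy.spatial.transform import Rotation as R
def T_wc(c,obs=None):
    if "extrinsics" in c: return np.linalg.inv(c["extrinsics"])
    T=np.eye(4);T[:3,:3]=R.from_euler("xyz",obs["tcp_rot"],degrees=True).as_matrix();T[:3,3]=obs["ee_pos"]
    return T@c["mount"]
def rays(c,u,v):
    K=np.array([[c["fx"],0,c["cx"]],[0,c["fy"],c["cy"]],[0,0,1.]])
    p=np.stack([np.asarray(u,float).ravel(),np.asarray(v,float).ravel()],1)[:,None]
    s=cv2.undistortPoints(p,K,np.array([c["k1"],0,0,0.]))[:,0]
    return np.c_[s[:,0],-s[:,1],-np.ones(len(s))]
def cloud(c,obs=None):
    v,u=np.mgrid[0:480,0:640]
    P=rays(c,u,v)*c["range_z"].reshape(-1,1)
    T=T_wc(c,obs); P=P@T[:3,:3].T+T[:3,3]
    P[c["range_z"].ravel()==0]=np.nan
    return P.reshape(480,640,3)
def proj(c,P,obs=None):
    T=np.linalg.inv(T_wc(c,obs)); q=np.atleast_2d(P)@T[:3,:3].T+T[:3,3]
    x=q[:,0]/-q[:,2];y=-q[:,1]/-q[:,2];k=1+c["k1"]*(x*x+y*y)
    return np.c_[c["fx"]*x*k+c["cx"],c["fy"]*y*k+c["cy"]]
def crop(c,x0,y0,x1,y1,f,name):
    cv2.imwrite("pics/"+name,cv2.resize(np.ascontiguousarray(c["frame"][y0:y1,x0:x1,::-1]),None,fx=f,fy=f,interpolation=cv2.INTER_CUBIC))
E
python3 - <<'E'
from h import *
import pickle
d={}
for n in("scene","side"):
    c=camera(n);d[n]=c;W=cloud(c);c["W"]=W
pickle.dump(d,open("d0.pkl","wb"))
crop(d["scene"],260,190,480,370,3.5,"s_crop.png");crop(d["side"],200,200,400,380,3.3,"side_crop.png")
for n in d:
    W=d[n]["W"]
    m=(W[...,2]>0.02)&(W[...,0]>0.25)&(W[...,0]<0.75)&(abs(W[...,1])<0.4)
    print(n,np.isfinite(W[...,0]).mean(),m.sum())
    # heights
    z=W[m]; 
    for lo,hi in((.02,.07),(.1,.15),(.15,.21),(.21,.26),(.26,.32)):
        k=z[(z[:,2]>lo)&(z[:,2]<hi)]; 
        if len(k): print(lo,hi,len(k),np.percentile(k,[2,50,98],axis=0).round(3).tolist())
E
```

```text
scene 0.9959114583333334 10345
0.02 0.07 4615 [[0.448, -0.387, 0.022], [0.682, 0.061, 0.048], [0.712, 0.395, 0.066]]
0.1 0.15 2005 [[0.555, -0.131, 0.102], [0.588, -0.009, 0.125], [0.658, 0.18, 0.146]]
0.15 0.21 820 [[0.539, -0.026, 0.152], [0.605, -0.005, 0.186], [0.647, 0.183, 0.202]]
0.21 0.26 751 [[0.545, -0.035, 0.22], [0.561, 0.08, 0.231], [0.581, 0.188, 0.254]]
0.26 0.32 106 [[0.553, 0.172, 0.261], [0.56, 0.178, 0.279], [0.563, 0.184, 0.294]]
side 0.996015625 9868
0.02 0.07 4042 [[0.428, -0.384, 0.023], [0.558, 0.081, 0.052], [0.695, 0.394, 0.068]]
0.1 0.15 1836 [[0.479, -0.133, 0.101], [0.555, 0.009, 0.13], [0.642, 0.184, 0.148]]
0.15 0.21 1188 [[0.489, -0.03, 0.151], [0.552, -0.001, 0.18], [0.637, 0.186, 0.203]]
0.21 0.26 602 [[0.539, -0.031, 0.222], [0.553, 0.104, 0.235], [0.575, 0.193, 0.251]]
0.26 0.32 85 [[0.547, 0.175, 0.263], [0.551, 0.184, 0.286], [0.558, 0.188, 0.297]]
```

View pics/s_crop.png

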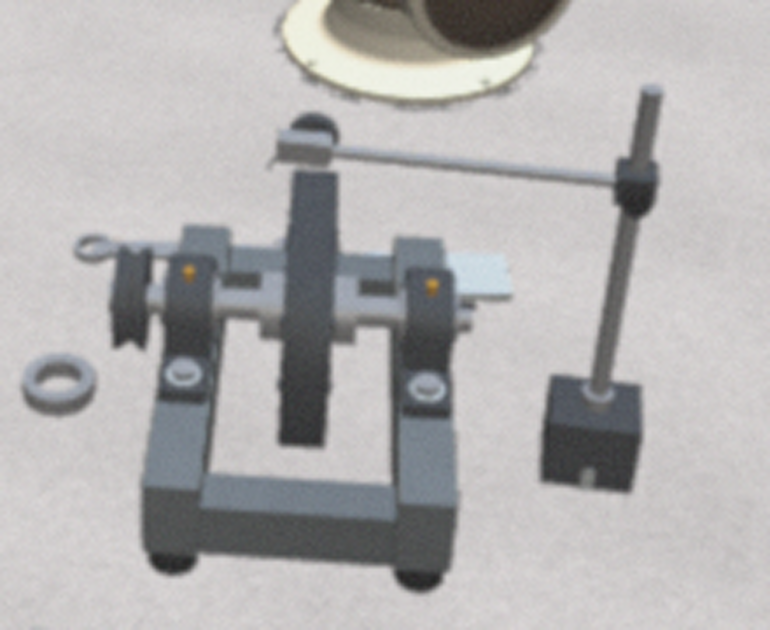

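View pics/side_crop.png

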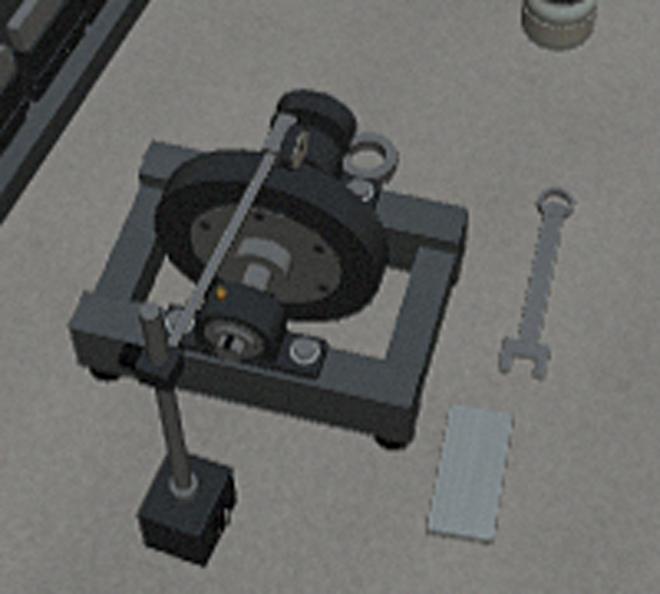

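```bash
python3 - <<'E'
from h import *
import pickle
from scipy.optimize import least_squares
d=pickle.load(open("d0.pkl","rb"))
for n in d:
    W=d[n]["W"]
    m=(W[...,2]>0.155)&(W[...,2]<.206)&(abs(W[...,1])<.06)&(W[...,0]>.4)&(W[...,0]<.75)
    P=W[m]
    # rim: distance along plane; fit x0,z0,yaw,y0 with outer box
    def f(p):
        x0,y0,yaw,z0=p; a=np.array([np.cos(yaw),np.sin(yaw)]);b=np.array([-a[1],a[0]])
        q=P[:,:2]-[x0,y0]; u=q@a;v=q@b; r=np.hypot(u,P[:,2]-z0)
        # signed distance to cylinder surface
        return np.where(abs(v)<.0145, np.minimum(abs(r-.09),.015-abs(v)), np.where(r<.088,abs(v)-.015,np.hypot(np.maximum(abs(v)-.015,0),np.maximum(r-.09,0))))
    best=min((least_squares(f,[.55,-.005,y,.112],loss="soft_l1",f_scale=.001) for y in(-.15,0,.15)),key=lambda s:s.cost)
    print(n,len(P),best.x.round(4),np.sqrt(2*best.cost/len(P)))
    m=(W[...,2]>0.255)&(W[...,2]<.32)&(abs(W[...,1]-.18)<.05)&(abs(W[...,0]-.555)<.05)
    C=W[m]
    cam=T_wc(d[n])[:3,3]
    g=least_squares(lambda p:np.hypot(C[:,0]-p[0],C[:,1]-p[1])-.0065,[.55,.18]+0*cam[:2],loss="soft_l1",f_scale=.001)
    # init behind the surface
    md=np.median(C,0)[:2]; dr=md-cam[:2];dr/=np.linalg.norm(dr)
    g=least_squares(lambda p:np.hypot(C[:,0]-p[0],C[:,1]-p[1])-.0065,md+.0065*dr,loss="soft_l1",f_scale=.001)
    print("col",len(C),g.x.round(4),md.round(4),C[:,2].max())
    # rod direction
    m=(W[...,2]>0.215)&(W[...,2]<.245)&(W[...,1]>.03)&(W[...,1]<.16)&(abs(W[...,0]-.555)<.05)
    Q=W[m];k=np.polyfit(Q[:,1],Q[:,0],1);print("rod dx/dy",k,len(Q))
    m=(W[...,2]>0.01)&(W[...,2]<.055)&(abs(W[...,1]-.18)<.07)&(abs(W[...,0]-.555)<.06)&(W[...,2]>.048)
    F=W[m];print("foot top",F.min(0).round(3),F.max(0).round(3),F.mean(0).round(3),cv2.minAreaRect((F[:,:2]*1000).astype(np.float32)))
# bystanders by connected comps above bench
W=d["side"]["W"]
m=((W[...,2]>0.006)&(W[...,0]>.2)&(W[...,0]<.9)&(abs(W[...,1])<.6)&(W[...,2]<.32)).astype(np.uint8)
n,l,s,_=cv2.connectedComponentsWithStats(m)
for i in range(1,n):
    if s[i,4]>60:
        P=W[l==i];print(s[i,:4],np.percentile(P,[1,99],axis=0).round(3).tolist())
E
```

```text
scene 651 [ 0.5683 -0.013   0.1266  0.11  ] 0.0011346309320510433
col 118 [0.5546 0.1789] [0.5595 0.1783] 0.29483428338862705
rod dx/dy [-0.02158698  0.56126651] 233
foot top [0.528 0.148 0.048] [0.584 0.208 0.055] [0.56  0.178 0.053] ((555.8972778320312, 178.28590393066406), (59.69220733642578, 55.68906784057617), 89.96222686767578)
side 1024 [ 0.5666 -0.0111  0.1183  0.1119] 0.0011011360300830862
col 94 [0.5532 0.18  ] [0.5507 0.1839] 0.29816445522735446
rod dx/dy [-0.02235443  0.55593978] 184
foot top [0.527 0.149 0.048] [0.579 0.21  0.055] [0.548 0.183 0.053] ((552.8916625976562, 179.73858642578125), (51.7852783203125, 60.17115783691406), 1.2651982307434082)
[428 110  51  92] [[0.203, -0.595, 0.009], [0.303, -0.43, 0.316]]
[259 119  56  43] [[0.716, -0.598, 0.007], [0.883, -0.513, 0.079]]
[132 151 129 181] [[0.822, -0.39, 0.007], [0.896, 0.209, 0.111]]
[304 150 105  45] [[0.387, -0.593, 0.007], [0.68, -0.42, 0.066]]
[358 182  23  34] [[0.422, -0.433, 0.007], [0.487, -0.37, 0.08]]
[221 227 121 144] [[0.428, -0.177, 0.012], [0.697, 0.209, 0.258]]
[351 257  23  58] [[0.348, -0.215, 0.006], [0.403, -0.034, 0.014]]
[329 322  26  42] [[0.342, 0.011, 0.006], [0.402, 0.118, 0.016]]
[150 380  52  57] [[0.626, 0.323, 0.008], [0.698, 0.426, 0.057]]
[ 42 439 120  41] [[0.611, 0.528, 0.007], [0.832, 0.598, 0.093]]
```

```bash
python3 -m jog '{"turn":[[0,0,0.97],[0,0,0.97],[0,0,0.97],[0,0,0.97],[0,0,0.97],[0,0,0.97],[0,0,0.97],[0,0,0.97],[0,0,0.97],[0,0,0.97]],"delta_pos":[[0.32,0.66,0.36],[0.32,0.66,0.36],[0.32,0.66,0.36],[0.32,0.66,0.36],[0.32,0.66,0.36],[0.32,0.66,0.36],[0.32,0.66,0.36],[0.32,0.66,0.36],[0.32,0.66,0.36],[0.32,0.66,0.36]],"hand":[1,1,1,1,1,1,1,1,1,1]}' 40; python3 -c "
from workcell import bot;print(bot.get_obs()['q'])"
```

```text
time: 1.2
ee_pos: [0.3909, -0.1678, 0.4121]
tcp_rot: [180.0, 0.0, 102.7]
wrist_force: [0.9, -1.1, -0.5]
opening: 0.0851
[-2.32330959e+01 -3.27003967e+00  2.29931889e+01  1.16245502e+02
  9.17156030e-04  5.40572585e+01]
```

```bash
python3 -m jog '{"turn":[[0,0,0.98],[0,0,0.98],[0,0,0.98],[0,0,0.98],[0,0,0.98],[0,0,0.98],[0,0,0.98],[0,0,0.98],[0,0,0.98],[0,0,0.98]],"delta_pos":[[0.32,0.69,0],[0.32,0.69,0],[0.32,0.69,0],[0.32,0.69,0],[0.32,0.69,0],[0.32,0.69,0],[0.32,0.69,0],[0.32,0.69,0],[0.32,0.69,0],[0.32,0.69,0]],"hand":[1,1,1,1,1,1,1,1,1,1]}'; python3 - <<'E'
from h import *
o=bot.get_obs();c=camera("wrist");print(o["ee_pos"],o["tcp_rot"],o["q"],c["mount"].round(3))
crop(c,0,0,640,480,1,"w1.png")
W=cloud(c,o);import pickle;c["W"]=W;pickle.dump((c,o),open("w1.pkl","wb"))
print(np.isfinite(W[...,0]).mean())
for lo,hi in((.05,.056),(.22,.24),(.25,.32)):
    m=(W[...,2]>lo)&(W[...,2]<hi);P=W[m]
    if len(P):print(lo,len(P),np.percentile(P,[2,50,98],axis=0).round(4).tolist())
print(proj(c,[[.554,.18,.295],[.5675,-.012,.2]],o))
E
```

```text
time: 2.2
ee_pos: [0.551, 0.1773, 0.4112]
tcp_rot: [-180.0, 0.0, -178.9]
wrist_force: [0.7, -0.6, 1.0]
opening: 0.0857
[0.55100164 0.17725562 0.41118293] [-1.79997743e+02  3.66956070e-03 -1.78873924e+02] [ 1.78344162e+01  2.01090482e+01  4.94906513e+01  1.19378737e+02
 -3.21677484e-03  1.67083402e+01] [[-0.     0.955  0.296  0.075]
 [ 1.     0.    -0.001  0.   ]
 [-0.001  0.296 -0.955 -0.142]
 [ 0.     0.     0.     1.   ]]
0.9959928385416666
0.05 5578 [[0.486, -0.2387, 0.0502], [0.6487, 0.3466, 0.0531], [0.913, 0.6187, 0.0559]]
0.22 3307 [[0.5412, -0.0344, 0.2241], [0.555, 0.0612, 0.2327], [0.5653, 0.1879, 0.2398]]
0.25 506 [[0.5476, 0.172, 0.2522], [0.5504, 0.178, 0.2933], [0.559, 0.1841, 0.2959]]
[[327.82443239 242.49481061]
 [119.29053104 222.85247909]]
```

View pics/w1.png

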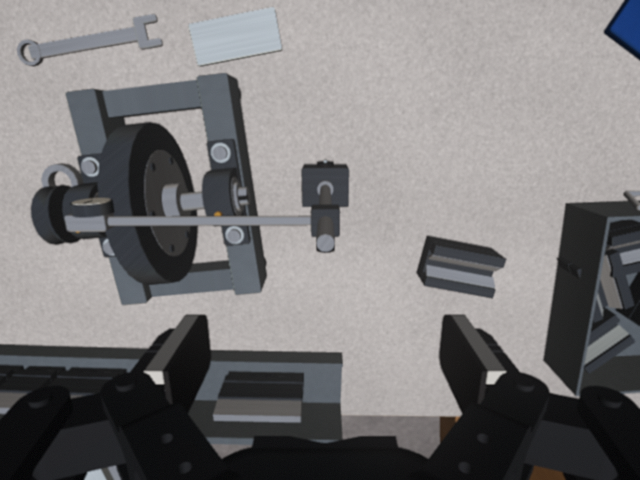

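```bash
python3 - <<'E'
from h import *
import pickle
c,o=pickle.load(open("w1.pkl","rb"));W=c["W"]
v,u=np.mgrid[0:480,0:640]
m=(W[...,2]>.288)&(W[...,2]<.3)&(abs(W[...,1]-.18)<.02);P=W[m]
print("top",len(P),P.mean(0).round(4),P.min(0).round(4),P.max(0).round(4),u[m].mean(),v[m].mean())
print(proj(c,[[.554,.18,.295]],o))
def wheelfit(P):
    from scipy.optimize import least_squares
    def f(p):
        x0,y0,yaw=p; a=np.array([np.cos(yaw),np.sin(yaw)]);b=np.array([-a[1],a[0]])
        q=P[:,:2]-[x0,y0];uu=q@a;vv=q@b;r=np.hypot(uu,P[:,2]-.112)
        return np.minimum(np.hypot(r-.09,np.maximum(abs(vv)-.015,0)),abs(abs(vv)-.015)+np.maximum(r-.09,0))
    s=least_squares(f,[.567,-.012,.12],loss="soft_l1",f_scale=.001);return s.x,np.sqrt(2*s.cost/len(P))
m=(W[...,2]>.15)&(W[...,2]<.206)&(abs(W[...,1]+.012)<.05)&(abs(W[...,0]-.567)<.1)
print("wheel",m.sum(),wheelfit(W[m]))
# frame
m=(W[...,2]>.035)&(W[...,2]<.09)&(u<275)&(v>60)&(v<310)
print(np.histogram(W[m][:,2],20))
E
```

```text
top 295 [0.5531 0.1781 0.2942] [0.5474 0.1718 0.2881] [0.5601 0.1844 0.2967] 325.00338983050847 240.8915254237288
[[327.82443239 242.49481061]]
wheel 6653 (array([ 0.56819853, -0.01271905,  0.11644466]), np.float64(0.000673163949117899))
(array([ 168,  161,  167,  179,  178,  209,  174,  205, 2238, 2118,  230,
        220,  231,  238,  774, 5545,  477,  110,  136,  485]), array([0.03503592, 0.03778403, 0.04053214, 0.04328026, 0.04602837,
       0.04877648, 0.0515246 , 0.05427271, 0.05702082, 0.05976894,
       0.06251705, 0.06526516, 0.06801327, 0.07076139, 0.0735095 ,
       0.07625761, 0.07900573, 0.08175384, 0.08450195, 0.08725007,
       0.08999818]))
```

```bash
python3 -m jog '{"turn":[[0,0,0],[0,0,0],[0,0,0],[0,0,0],[0,0,0],[0,0,0],[0,0,0],[0,0,0],[0,0,0],[0,0,0]],"delta_pos":[[0.05,0.04,0],[0,0,-0.4],[0,0,-0.6],[0,0,-0.6],[0,0,-0.5],[0,0,-0.4],[0,0,-0.3],[0,0,-0.2],[0,0,-0.1],[0,0,0]],"hand":[1,1,1,1,1,1,1,1,1,1]}'; python3 - <<'E'
from h import *
c=camera("side");crop(c,170,150,370,300,4,"s2.png")
c=camera("scene");crop(c,340,150,500,270,5,"s3.png")
E
```

```text
time: 3.25
ee_pos: [0.553, 0.1773, 0.2564]
tcp_rot: [-180.0, -0.0, -179.3]
wrist_force: [0.1, -0.0, 0.3]
opening: 0.0857
```

View pics/s2.png

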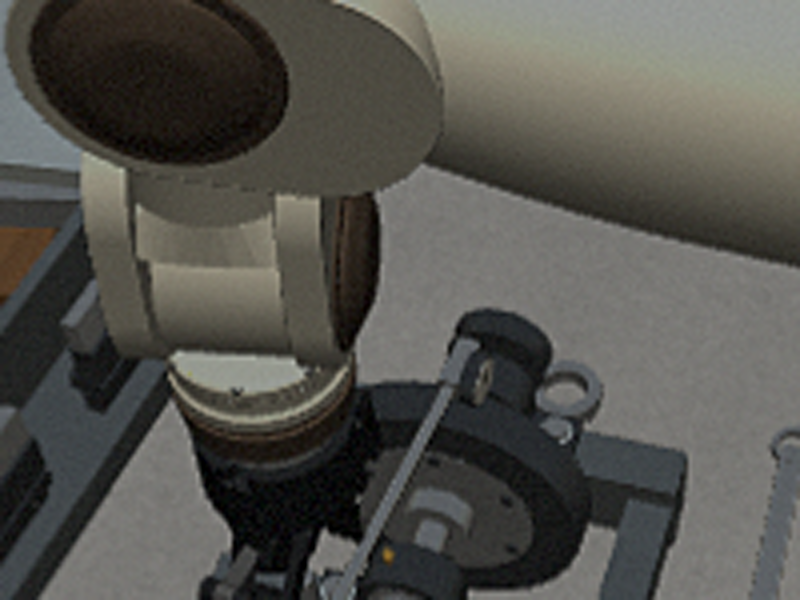

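View pics/s3.png

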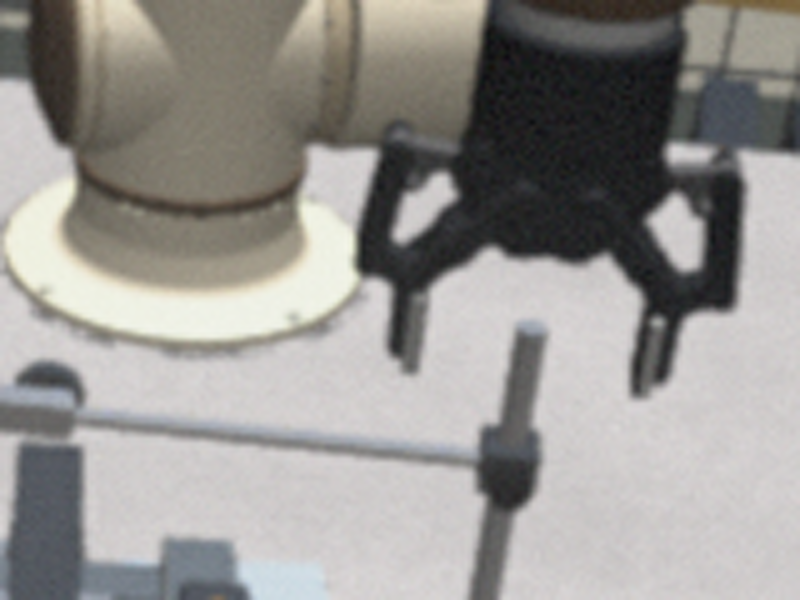

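The column sits midway between the open fingers, so I'll close now.

```bash
python3 -m jog '{"turn":[[0,0,0],[0,0,0],[0,0,0],[0,0,0],[0,0,0],[0,0,0],[0,0,0],[0,0,0],[0,0,0],[0,0,0]],"delta_pos":[[0.01,0.03,0],[0,0,0],[0,0,0],[0,0,0],[0,0,0],[0,0,0],[0,0,0],[0,0,0],[0,0,0],[0,0,0]],"hand":[0,-0.4,-1,-1,-1,-1,-1,-1,-1,-1]}' 50
```

```text
time: 4.35
ee_pos: [0.5537, 0.1791, 0.2564]
tcp_rot: [-180.0, 0.0, -179.2]
wrist_force: [-0.2, -2.6, 3.1]
opening: 0.0121
```

```bash
python3 -m jog '{"turn":[[0,0,0],[0,0,0],[0,0,0],[0,0,0],[0,0,0],[0,0,0],[0,0,0],[0,0,0],[0,0,0],[0,0,0]],"delta_pos":[[0,0,0.1],[0,0,0.2],[0,0,0.3],[-0.05,0.1,0.1],[-0.15,0.25,0],[-0.3,0.5,0],[-0.35,0.6,0],[-0.45,0.7,0],[-0.45,0.7,0],[-0.35,0.6,0]],"hand":[-1,-1,-1,-1,-1,-1,-1,-1,-1,-1]}' 50; python3 - <<'E'
from h import *
c=camera("side");crop(c,100,150,400,400,2.6,"s4.png")
E
```

```text
time: 5.35
ee_pos: [0.4461, 0.354, 0.2906]
tcp_rot: [180.0, -0.1, -179.1]
wrist_force: [0.8, -0.7, -7.5]
opening: 0.0118
```

View pics/s4.png

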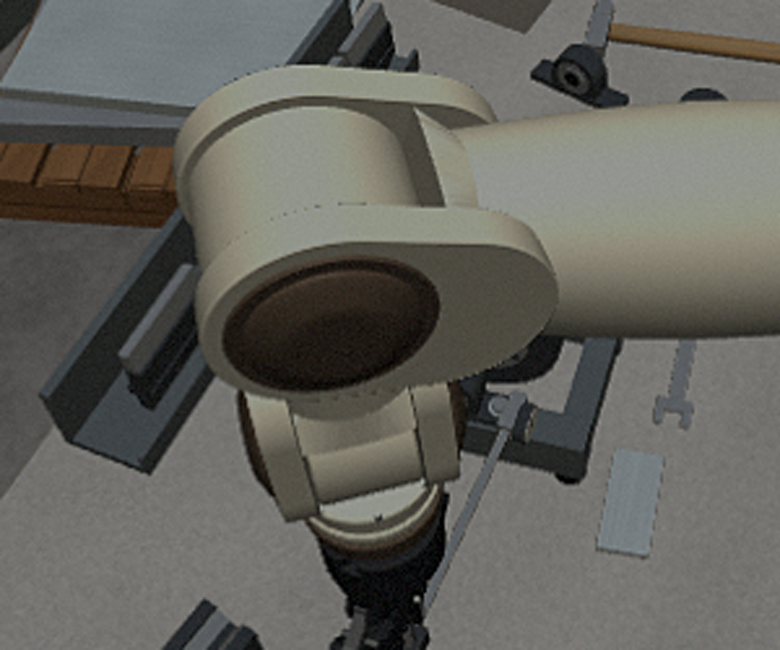

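```bash
python3 -m jog '{"turn":[[0,0,0],[0,0,0],[0,0,0],[0,0,0],[0,0,0],[0,0,0],[0,0,0],[0,0,0],[0,0,0],[0,0,0]],"delta_pos":[[-0.25,0.4,0],[-0.15,0.25,0],[-0.05,0.1,0],[0,0,0],[0,0,0],[0,0,-0.1],[0,0,-0.1],[0,0,-0.1],[0,0,-0.05],[0,0,0]],"hand":[-1,-1,-1,-1,-1,-1,-1,-1,-1,-1]}' 50; python3 - <<'E'
from h import *
c=camera("scene");crop(c,340,150,560,330,3.6,"s5.png")
W=cloud(c)
m=(W[...,0]>.38)&(W[...,0]<.5)&(abs(W[...,1]-.4)<.06)&(W[...,2]>.004)&(W[...,2]<.2)
P=W[m];print(P.min(0),P.max(0))
k=P[(P[:,2]>.08)&(P[:,2]<.2)];print(len(k),np.polyfit(k[:,2],k[:,0],1),np.polyfit(k[:,2],k[:,1],1))
E
```

```text
time: 6.4
ee_pos: [0.4261, 0.3889, 0.2732]
tcp_rot: [-180.0, -0.0, -179.2]
wrist_force: [0.4, -0.2, -7.1]
opening: 0.0113
[0.40035053 0.3582542  0.01261845] [0.45791449 0.41981625 0.19994272]
265 [0.00354435 0.43129605] [-0.0026816   0.38881543]
```

View pics/s5.png

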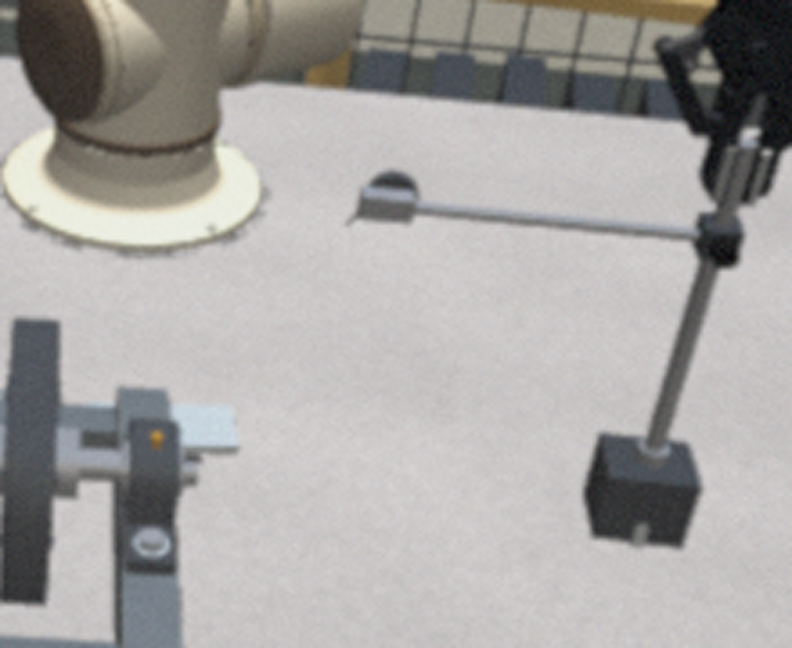

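```bash
python3 -m jog '{"turn":[[0,0,0],[0,0,0],[0,0,0],[0,0,0],[0,0,0],[0,0,0],[0,0,0],[0,0,0],[0,0,0],[0,0,0]],"delta_pos":[[0,0,-0.06],[0,0,-0.06],[0,0,-0.05],[0,0,-0.04],[0,0,-0.03],[0,0,-0.03],[0,0,-0.02],[0,0,-0.02],[0,0,-0.02],[0,0,0]],"hand":[-1,-1,-1,-1,-1,-1,-1,-1,-1,-1]}' 50
```

```text
time: 7.45
ee_pos: [0.4262, 0.3892, 0.2571]
tcp_rot: [-180.0, -0.0, -179.2]
wrist_force: [0.7, 0.3, -6.5]
opening: 0.0116
```

```bash
python3 -m jog '{"turn":[[0,0,0],[0,0,0],[0,0,0],[0,0,0],[0,0,0],[0,0,0],[0,0,0],[0,0,0],[0,0,0],[0,0,0]],"delta_pos":[[0,0,-0.01],[0,0,-0.01],[0,0,-0.01],[0,0,-0.01],[0,0,0],[0,0,0],[0,0,0],[0,0,0],[0,0,0],[0,0,0]],"hand":[-1,-1,-1,-1,-1,-1,-1,-1,-1,-1]}' 50
```

```text
time: 8.45
ee_pos: [0.4264, 0.3893, 0.2563]
tcp_rot: [179.9, 0.1, -179.2]
wrist_force: [-0.3, -1.5, 6.2]
opening: 0.0118
```

```bash
python3 -m jog '{"turn":[[0,0,0],[0,0,0],[0,0,0],[0,0,0],[0,0,0],[0,0,0],[0,0,0],[0,0,0],[0,0,0],[0,0,0]],"delta_pos":[[0,0,0],[0,0,0],[0,0,0],[0,0,0],[0,0,0],[0,0,0],[0,0,0.2],[0,0,0.6],[0,0,1],[0,0,1]],"hand":[-0.6,-0.3,0,0.5,1,1,1,1,1,1]}' 50; python3 - <<'E'
from h import *
c=camera("scene");crop(c,340,150,560,330,3.6,"s6.png")
W=cloud(c)
m=(W[...,0]>.38)&(W[...,0]<.5)&(abs(W[...,1]-.39)<.06)&(W[...,2]>.004)&(W[...,2]<.2)
P=W[m];k=P[(P[:,2]>.08)&(P[:,2]<.2)];print(len(k),np.polyfit(k[:,2],k[:,0],1),np.polyfit(k[:,2],k[:,1],1))
E
```

```text
time: 9.45
ee_pos: [0.4258, 0.3889, 0.3931]
tcp_rot: [180.0, 0.0, -179.2]
wrist_force: [2.0, 0.9, 1.4]
opening: 0.0851
259 [0.00271817 0.43168811] [-0.00255025  0.38910627]
```

View pics/s6.png

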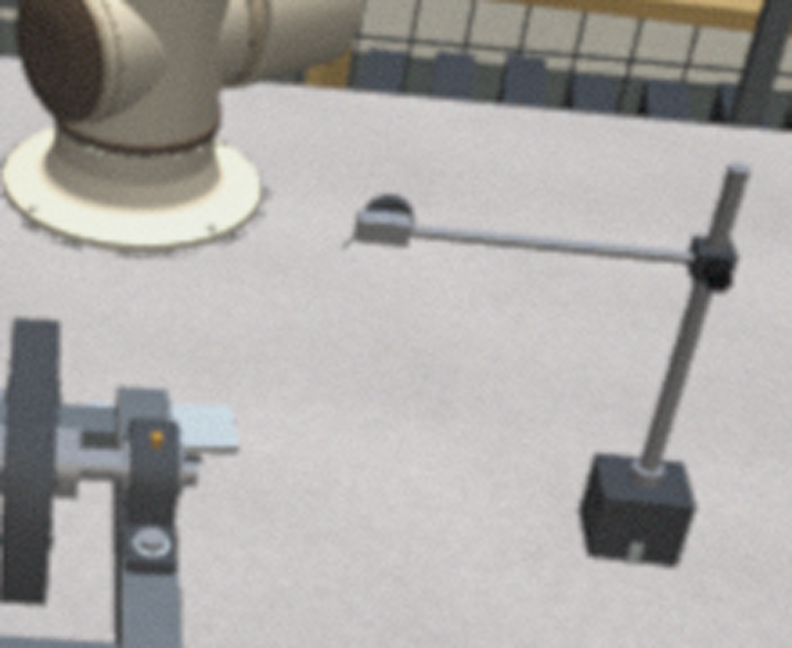

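```bash
python3 -m jog '{"turn":[[0,0,0.75],[0.09,-0.745,0],[0.09,-0.745,0],[0.09,-0.745,0],[0.09,-0.745,0],[0.09,-0.745,0],[0.09,-0.745,0],[0,0,0],[0,0,0],[0,0,0]],"delta_pos":[[0.05,-0.83,0],[0.05,-0.83,0],[0.05,-0.83,0],[0.05,-0.83,0],[0.05,-0.83,0],[0.05,-0.83,0],[0.05,-0.83,-0.4],[0.05,-0.83,-0.4],[0.05,-0.83,-0.4],[0.05,-0.83,-0.4]],"hand":[1,1,1,1,1,1,1,1,1,1]}' 50
cat > w.py <<'E'
from h import *
C=np.array([.568,-.0125,.112]);yaw=.118
a=np.array([np.cos(yaw),np.sin(yaw),0]);b=np.array([-a[1],a[0],0]);z=np.array([0,0,1.])
def state(o=None):
    o=o or bot.get_obs();Rt=R.from_euler("xyz",o["tcp_rot"],degrees=True).as_matrix()
    t=-Rt[:,2];p=o["ee_pos"]-C
    tilt=np.degrees(np.arctan2(t@a,t@z)); r=np.hypot(p@a,p[2]); ph=np.degrees(np.arctan2(p@a,p[2]))
    F=o["wrist_force"];T=o["torque"]
    M=np.cross(p,F)@b
    print("t %.2f tilt %.2f pos-angle %.2f r %.4f off %.4f jaw.b %.4f tz.b %.4f | M_F %.3f T_b %.3f sum %.3f Ft %.2f Fr %.2f q4 %.1f open %.4f"%(o["time"],tilt,ph,r,p@b,abs(Rt[:,1]@b),t@b,M,T@b,M+T@b,F@(np.cos(np.radians(ph))*a-np.sin(np.radians(ph))*z),F@(p-p@b*b)/r,o["q"][3],o["opening"]))
    return o
def goal(phi,r):  # returns position
    f=np.radians(phi);return C+r*(np.sin(f)*a+np.cos(f)*z)
E
python3 - <<'E'
from w import *
o=state();print(o["ee_pos"],o["tcp_rot"],o["q"],(goal(-36,.16)-o["ee_pos"])/.05,(goal(-36,.058)-goal(-36,.16))/.05)
E
```

```text
time: 10.5
ee_pos: [0.4505, -0.0238, 0.3118]
tcp_rot: [180.0, 35.8, -173.1]
wrist_force: [0.9, 0.7, -0.4]
opening: 0.0854
t 10.50 tilt -35.80 pos-angle -30.56 r 0.2321 off 0.0026 jaw.b 1.0000 tz.b -0.0012 | M_F 0.146 T_b 0.427 sum 0.573 Ft 0.63 Fr -0.79 q4 72.4 open 0.0854
[ 0.45051283 -0.02381082  0.31184324] [ 179.98869115   35.80250471 -173.14456973] [ -8.73105989 -41.62981422 -24.47765923  72.3644817    9.05447772
 -12.74837631] [ 0.48191037  0.00478338 -1.40801044] [ 1.19074359  0.14116354 -1.65039467]
```

```bash
python3 -m jog '{"turn":[[0,0,0],[0,0,0],[0,0,0],[0,0,0],[0,0,0],[0,0,0],[0,0,0],[0,0,0],[0,0,0],[0,0,0]],"delta_pos":[[0.12,0,-0.35],[0.12,0,-0.35],[0.12,0,-0.35],[0.12,0,-0.35],[0,0,0],[0,0,0],[0,0,0],[0,0,0],[0,0,0],[0,0,0]],"hand":[1,1,1,1,1,1,1,1,1,1]}' 50
python3 - <<'E'
from w import *
o=state();print(o["ee_pos"],o["q"],(goal(-36,.058)-o["ee_pos"])/.05)
o=bot.get_obs();c=camera("wrist");state();crop(c,0,0,640,480,1,"w2.png")
print(o["wrist_force"],o["torque"])
c["W"]=W=cloud(c,o)
m=(W[...,2]>.12)&(W[...,2]<.206)&(abs(W[...,1]+.012)<.05)&(abs(W[...,0]-.567)<.1)
P=W[m]
from scipy.optimize import least_squares
def f(p):
    x0,y0,yw=p; A=np.array([np.cos(yw),np.sin(yw)]);B=np.array([-A[1],A[0]])
    q=P[:,:2]-[x0,y0];uu=q@A;vv=q@B;r=np.hypot(uu,P[:,2]-.112)
    return np.minimum(np.hypot(r-.09,np.maximum(abs(vv)-.015,0)),abs(abs(vv)-.015)+np.maximum(r-.09,0))
s=least_squares(f,[.567,-.012,.12],loss="soft_l1",f_scale=.001);print(s.x,np.sqrt(2*s.cost/len(P)),len(P))
E
```

```text
time: 11.5
ee_pos: [0.4754, -0.0225, 0.2413]
tcp_rot: [179.9, 35.6, -173.2]
wrist_force: [-0.7, -0.1, 0.0]
opening: 0.0854
t 11.50 tilt -35.61 pos-angle -35.75 r 0.1593 off 0.0010 jaw.b 1.0000 tz.b -0.0015 | M_F -0.081 T_b 0.549 sum 0.469 Ft -0.51 Fr 0.41 q4 64.1 open 0.0854
[ 0.47543749 -0.02246936  0.24129912] [ -7.77733067 -41.04225891 -32.27452599  64.05133203   8.48974228
 -11.93497627] [ 1.17416069  0.11911784 -1.64752269]
t 11.55 tilt -35.60 pos-angle -35.81 r 0.1592 off 0.0010 jaw.b 1.0000 tz.b -0.0016 | M_F -0.051 T_b 0.574 sum 0.523 Ft -0.32 Fr -0.15 q4 64.0 open 0.0852
[-0.65035446 -0.06667363  0.03959985] [-0.07914994  0.54384141 -0.00930497]
[ 0.56824376 -0.01147961  0.13321843] 0.001978238502419985 12002
```

View pics/w2.png

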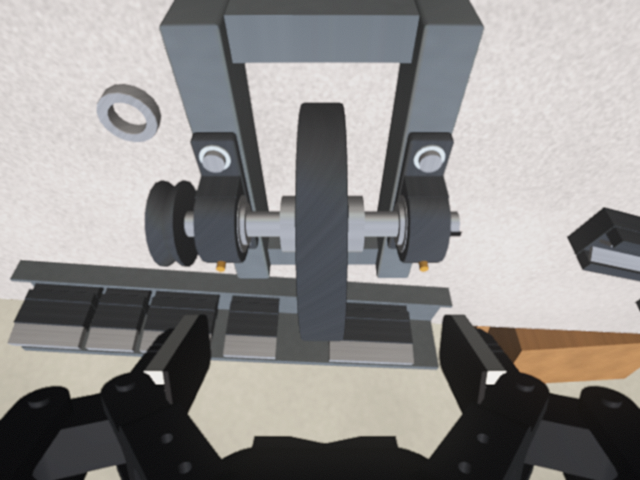

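```bash
python3 -m jog '{"turn":[[0,0,0],[0,0,0],[0,0,0],[0,0,0],[0,0,0],[0,0,0],[0,0,0],[0,0,0],[0,0,0],[0,0,0]],"delta_pos":[[0.2,0.02,-0.28],[0.3,0.03,-0.42],[0.3,0.03,-0.42],[0.2,0.02,-0.28],[0.17,0.02,-0.25],[0,0,0],[0,0,0],[0,0,0],[0,0,0],[0,0,0]],"hand":[1,1,1,1,1,1,0.3,0,-0.3,-0.5]}' 60
python3 - <<'E'
from w import *
o=state();print(o["ee_pos"],o["wrist_force"],o["torque"],o["q"])
E
```

```text
time: 12.55
ee_pos: [0.534, -0.0173, 0.1595]
tcp_rot: [-180.0, 35.7, -173.2]
wrist_force: [-15.9, -9.7, 6.2]
opening: 0.0291
t 12.55 tilt -35.66 pos-angle -35.80 r 0.0586 off -0.0007 jaw.b 1.0000 tz.b 0.0006 | M_F -0.592 T_b 2.518 sum 1.926 Ft -10.11 Fr 14.95 q4 50.9 open 0.0291
[ 0.53404068 -0.01727719  0.15953992] [-15.90972031  -9.6944392    6.20967233] [-0.44754557  2.48285274 -0.16691239] [ -5.67418717 -33.52852787 -37.61296201  50.88831993   7.17748134
 -10.16025868]
```

```bash
python3 - <<'E'
from w import *
for p in range(-36,40,8):
    d=(goal(p+8,.058)-goal(p,.058))/.05/10
    print(p,d.round(4), (8/8/10*b).round(4))
E
python3 -m jog '{"turn":[[-0.012,0.1,0],[-0.012,0.1,0],[-0.012,0.1,0],[-0.012,0.1,0],[-0.012,0.1,0],[-0.012,0.1,0],[-0.012,0.1,0],[-0.012,0.1,0],[-0.012,0.1,0],[-0.012,0.1,0]],"delta_pos":[[0.0138,0.0016,0.0087],[0.0138,0.0016,0.0087],[0.0138,0.0016,0.0087],[0.0138,0.0016,0.0087],[0.0138,0.0016,0.0087],[0.0138,0.0016,0.0087],[0.0138,0.0016,0.0087],[0.0138,0.0016,0.0087],[0.0138,0.0016,0.0087],[0.0138,0.0016,0.0087]],"hand":[-0.6,-0.7,-1,-1,-1,-1,-1,-1,-1,-1]}' 60
python3 - <<'E'
from w import *
o=state()
E
```

```text
-36 [0.0136 0.0016 0.0086] [-0.0118  0.0993  0.    ]
-28 [0.0147 0.0017 0.0066] [-0.0118  0.0993  0.    ]
-20 [0.0154 0.0018 0.0045] [-0.0118  0.0993  0.    ]
-12 [0.0159 0.0019 0.0023] [-0.0118  0.0993  0.    ]
-4 [0.0161 0.0019 0.    ] [-0.0118  0.0993  0.    ]
4 [ 0.0159  0.0019 -0.0023] [-0.0118  0.0993  0.    ]
12 [ 0.0154  0.0018 -0.0045] [-0.0118  0.0993  0.    ]
20 [ 0.0147  0.0017 -0.0066] [-0.0118  0.0993  0.    ]
28 [ 0.0136  0.0016 -0.0086] [-0.0118  0.0993  0.    ]
36 [ 0.0123  0.0015 -0.0104] [-0.0118  0.0993  0.    ]
time: 13.55
ee_pos: [0.5408, -0.0165, 0.1638]
tcp_rot: [-180.0, 27.5, -173.2]
wrist_force: [-5.1, -5.3, 3.7]
opening: 0.0291
t 13.55 tilt -27.54 pos-angle -27.98 r 0.0586 off -0.0008 jaw.b 1.0000 tz.b 0.0006 | M_F -0.191 T_b 0.762 sum 0.570 Ft -3.27 Fr 5.91 q4 59.2 open 0.0291
```

```bash
cat >> w.py <<'E'
def log(direction):
    import pickle,os
    o=state();L=pickle.load(open("log.pkl","rb")) if os.path.exists("log.pkl") else []
    o["dir"]=direction;L.append(o);pickle.dump(L,open("log.pkl","wb"))
E
python3 -c "
from w import *;log(1)"
python3 -m jog '{"turn":[[-0.012,0.1,0],[-0.012,0.1,0],[-0.012,0.1,0],[-0.012,0.1,0],[-0.012,0.1,0],[-0.012,0.1,0],[-0.012,0.1,0],[-0.012,0.1,0],[-0.012,0.1,0],[-0.012,0.1,0]],"delta_pos":[[0.0147,0.0017,0.0066],[0.0147,0.0017,0.0066],[0.0147,0.0017,0.0066],[0.0147,0.0017,0.0066],[0.0147,0.0017,0.0066],[0.0147,0.0017,0.0066],[0.0147,0.0017,0.0066],[0.0147,0.0017,0.0066],[0.0147,0.0017,0.0066],[0.0147,0.0017,0.0066]],"hand":[-1,-1,-1,-1,-1,-1,-1,-1,-1,-1]}' 60 >/dev/null
python3 -c "
from w import *;log(1)"
python3 -m jog '{"turn":[[-0.012,0.1,0],[-0.012,0.1,0],[-0.012,0.1,0],[-0.012,0.1,0],[-0.012,0.1,0],[-0.012,0.1,0],[-0.012,0.1,0],[-0.012,0.1,0],[-0.012,0.1,0],[-0.012,0.1,0]],"delta_pos":[[0.0154,0.0018,0.0045],[0.0154,0.0018,0.0045],[0.0154,0.0018,0.0045],[0.0154,0.0018,0.0045],[0.0154,0.0018,0.0045],[0.0154,0.0018,0.0045],[0.0154,0.0018,0.0045],[0.0154,0.0018,0.0045],[0.0154,0.0018,0.0045],[0.0154,0.0018,0.0045]],"hand":[-1,-1,-1,-1,-1,-1,-1,-1,-1,-1]}' 60 >/dev/null
python3 -c "
from w import *;log(1)"
```

```text
t 13.55 tilt -27.54 pos-angle -27.98 r 0.0586 off -0.0008 jaw.b 1.0000 tz.b 0.0006 | M_F -0.191 T_b 0.762 sum 0.570 Ft -3.27 Fr 5.91 q4 59.2 open 0.0291
t 14.55 tilt -19.49 pos-angle -19.98 r 0.0586 off -0.0008 jaw.b 1.0000 tz.b 0.0006 | M_F -0.190 T_b 0.610 sum 0.420 Ft -3.25 Fr 5.09 q4 67.6 open 0.0292
t 15.55 tilt -11.44 pos-angle -11.97 r 0.0585 off -0.0008 jaw.b 1.0000 tz.b 0.0006 | M_F -0.112 T_b 0.346 sum 0.234 Ft -1.92 Fr 5.43 q4 76.1 open 0.0293
```

```bash

python3 -m jog '{"turn":[[-0.012,0.1,0],[-0.012,0.1,0],[-0.012,0.1,0],[-0.012,0.1,0],[-0.012,0.1,0],[-0.012,0.1,0],[-0.012,0.1,0],[-0.012,0.1,0],[-0.012,0.1,0],[-0.012,0.1,0]],"delta_pos":[[0.0159,0.0019,0.0023],[0.0159,0.0019,0.0023],[0.0159,0.0019,0.0023],[0.0159,0.0019,0.0023],[0.0159,0.0019,0.0023],[0.0159,0.0019,0.0023],[0.0159,0.0019,0.0023],[0.0159,0.0019,0.0023],[0.0159,0.0019,0.0023],[0.0159,0.0019,0.0023]],"hand":[-1,-1,-1,-1,-1,-1,-1,-1,-1,-1]}' 60 >/dev/null
python3 -c "
from w import *;log(1)"
python3 -m jog '{"turn":[[-0.012,0.1,0],[-0.012,0.1,0],[-0.012,0.1,0],[-0.012,0.1,0],[-0.012,0.1,0],[-0.012,0.1,0],[-0.012,0.1,0],[-0.012,0.1,0],[-0.012,0.1,0],[-0.012,0.1,0]],"delta_pos":[[0.0161,0.0019,0],[0.0161,0.0019,0],[0.0161,0.0019,0],[0.0161,0.0019,0],[0.0161,0.0019,0],[0.0161,0.0019,0],[0.0161,0.0019,0],[0.0161,0.0019,0],[0.0161,0.0019,0],[0.0161,0.0019,0]],"hand":[-1,-1,-1,-1,-1,-1,-1,-1,-1,-1]}' 60 >/dev/null
python3 -c "
from w import *;log(1)"
```

```text
t 16.55 tilt -3.40 pos-angle -3.89 r 0.0585 off -0.0008 jaw.b 1.0000 tz.b 0.0007 | M_F -0.068 T_b 0.238 sum 0.170 Ft -1.17 Fr 4.37 q4 84.8 open 0.0291
t 17.55 tilt 4.65 pos-angle 4.14 r 0.0585 off -0.0008 jaw.b 1.0000 tz.b 0.0008 | M_F -0.070 T_b 0.084 sum 0.014 Ft -1.19 Fr 6.22 q4 93.6 open 0.0291
```

```bash

python3 -m jog '{"turn":[[-0.012,0.1,0],[-0.012,0.1,0],[-0.012,0.1,0],[-0.012,0.1,0],[-0.012,0.1,0],[-0.012,0.1,0],[-0.012,0.1,0],[-0.012,0.1,0],[-0.012,0.1,0],[-0.012,0.1,0]],"delta_pos":[[0.0159,0.0019,-0.0023],[0.0159,0.0019,-0.0023],[0.0159,0.0019,-0.0023],[0.0159,0.0019,-0.0023],[0.0159,0.0019,-0.0023],[0.0159,0.0019,-0.0023],[0.0159,0.0019,-0.0023],[0.0159,0.0019,-0.0023],[0.0159,0.0019,-0.0023],[0.0159,0.0019,-0.0023]],"hand":[-1,-1,-1,-1,-1,-1,-1,-1,-1,-1]}' 60 >/dev/null
python3 -c "
from w import *;log(1)"
python3 -m jog '{"turn":[[-0.012,0.1,0],[-0.012,0.1,0],[-0.012,0.1,0],[-0.012,0.1,0],[-0.012,0.1,0],[-0.012,0.1,0],[-0.012,0.1,0],[-0.012,0.1,0],[-0.012,0.1,0],[-0.012,0.1,0]],"delta_pos":[[0.0154,0.0018,-0.0045],[0.0154,0.0018,-0.0045],[0.0154,0.0018,-0.0045],[0.0154,0.0018,-0.0045],[0.0154,0.0018,-0.0045],[0.0154,0.0018,-0.0045],[0.0154,0.0018,-0.0045],[0.0154,0.0018,-0.0045],[0.0154,0.0018,-0.0045],[0.0154,0.0018,-0.0045]],"hand":[-1,-1,-1,-1,-1,-1,-1,-1,-1,-1]}' 60 >/dev/null
python3 -c "
from w import *;log(1)"
python3 -m jog '{"turn":[[-0.012,0.1,0],[-0.012,0.1,0],[-0.012,0.1,0],[-0.012,0.1,0],[-0.012,0.1,0],[-0.012,0.1,0],[-0.012,0.1,0],[-0.012,0.1,0],[-0.012,0.1,0],[-0.012,0.1,0]],"delta_pos":[[0.0147,0.0017,-0.0066],[0.0147,0.0017,-0.0066],[0.0147,0.0017,-0.0066],[0.0147,0.0017,-0.0066],[0.0147,0.0017,-0.0066],[0.0147,0.0017,-0.0066],[0.0147,0.0017,-0.0066],[0.0147,0.0017,-0.0066],[0.0147,0.0017,-0.0066],[0.0147,0.0017,-0.0066]],"hand":[-1,-1,-1,-1,-1,-1,-1,-1,-1,-1]}' 60 >/dev/null
python3 -c "
from w import *;log(1);print(bot.get_obs()['q'])"
```

```text
t 18.55 tilt 12.70 pos-angle 12.19 r 0.0585 off -0.0008 jaw.b 1.0000 tz.b 0.0009 | M_F -0.065 T_b -0.204 sum -0.270 Ft -1.12 Fr 5.48 q4 102.8 open 0.0291
t 19.55 tilt 20.73 pos-angle 20.22 r 0.0585 off -0.0008 jaw.b 1.0000 tz.b 0.0010 | M_F -0.022 T_b -0.430 sum -0.451 Ft -0.37 Fr 6.30 q4 112.3 open 0.0294
t 20.55 tilt 28.77 pos-angle 28.25 r 0.0584 off -0.0008 jaw.b 1.0000 tz.b 0.0011 | M_F 0.019 T_b -0.629 sum -0.610 Ft 0.33 Fr 7.64 q4 122.6 open 0.0292
[  0.50410876  42.86986256  46.85542806 122.60081049  -3.07018125
  -5.47796767]
```

```bash

python3 -m jog '{"turn":[[0.012,-0.1,0],[0.012,-0.1,0],[0.012,-0.1,0],[0.012,-0.1,0],[0.012,-0.1,0],[0.012,-0.1,0],[0.012,-0.1,0],[0.012,-0.1,0],[0.012,-0.1,0],[0.012,-0.1,0]],"delta_pos":[[-0.0147,-0.0017,0.0066],[-0.0147,-0.0017,0.0066],[-0.0147,-0.0017,0.0066],[-0.0147,-0.0017,0.0066],[-0.0147,-0.0017,0.0066],[-0.0147,-0.0017,0.0066],[-0.0147,-0.0017,0.0066],[-0.0147,-0.0017,0.0066],[-0.0147,-0.0017,0.0066],[-0.0147,-0.0017,0.0066]],"hand":[-1,-1,-1,-1,-1,-1,-1,-1,-1,-1]}' 60 >/dev/null
python3 -c "
from w import *;log(-1)"
python3 -m jog '{"turn":[[-0.012,0.1,0],[-0.012,0.1,0],[-0.012,0.1,0],[-0.012,0.1,0],[-0.012,0.1,0],[-0.012,0.1,0],[-0.012,0.1,0],[-0.012,0.1,0],[-0.012,0.1,0],[-0.012,0.1,0]],"delta_pos":[[0.0147,0.0017,-0.0066],[0.0147,0.0017,-0.0066],[0.0147,0.0017,-0.0066],[0.0147,0.0017,-0.0066],[0.0147,0.0017,-0.0066],[0.0147,0.0017,-0.0066],[0.0147,0.0017,-0.0066],[0.0147,0.0017,-0.0066],[0.0147,0.0017,-0.0066],[0.0147,0.0017,-0.0066]],"hand":[-1,-1,-1,-1,-1,-1,-1,-1,-1,-1]}' 60 >/dev/null
python3 -c "
from w import *;log(1)"
```

```text
t 21.55 tilt 20.61 pos-angle 20.64 r 0.0585 off -0.0008 jaw.b 1.0000 tz.b 0.0011 | M_F 0.175 T_b -0.576 sum -0.401 Ft 2.99 Fr 6.85 q4 112.2 open 0.0288
t 22.55 tilt 28.79 pos-angle 28.25 r 0.0585 off -0.0008 jaw.b 1.0000 tz.b 0.0012 | M_F 0.007 T_b -0.668 sum -0.661 Ft 0.12 Fr 8.56 q4 122.6 open 0.0289
```

```bash

python3 -m jog '{"turn":[[0,0,0],[0,0,0],[0,0,0],[0,0,0],[0,0,0],[0,0,0],[0,0,0],[0,0,0],[0,0,0],[0,0,0]],"delta_pos":[[0,0,0],[0,0,0],[0,0,0],[0.14,0.017,0.265],[0.14,0.017,0.265],[0.14,0.017,0.265],[0.14,0.017,0.265],[0,0,0],[0,0,0],[0,0,0]],"hand":[-0.2,0.3,1,1,1,1,1,1,1,1]}' 60 
cat > tare.py <<'E'
from w import *
import pickle,sys,os
Fs=[];Ts=[]
for i in range(int(sys.argv[1])):
    camera("wrist");o=bot.get_obs();Fs.append(o["wrist_force"]);Ts.append(o["torque"])
o=state()
o["wrist_force"]=np.mean(Fs,0);o["torque"]=np.mean(Ts,0);o["dir"]=int(sys.argv[2]);o["n"]=len(Fs)
print("std",np.std(Fs,0).round(2),np.std(Ts,0).round(3));state(o)
L=pickle.load(open("avg.pkl","rb")) if os.path.exists("avg.pkl") else []
L.append(o);pickle.dump(L,open("avg.pkl","wb"))
E
python3 tare.py 6 0
python3 - <<'E'
from w import *
print([((goal(p-8,.118)-goal(p,.118))/.05).round(3).tolist() for p in range(28,-36,-8)])
E
```

```text
time: 23.55
ee_pos: [0.6122, -0.0063, 0.2064]
tcp_rot: [-179.9, -28.2, -173.2]
wrist_force: [-0.8, 0.6, -0.3]
opening: 0.0849
t 23.85 tilt 28.12 pos-angle 25.54 r 0.1047 off 0.0008 jaw.b 1.0000 tz.b 0.0014 | M_F -0.049 T_b -0.426 sum -0.475 Ft -0.47 Fr -0.27 q4 130.5 open 0.0855
std [0.27 0.45 0.38] [0.029 0.02  0.032]
t 23.85 tilt 28.12 pos-angle 25.54 r 0.1047 off 0.0008 jaw.b 1.0000 tz.b 0.0014 | M_F -0.013 T_b -0.437 sum -0.450 Ft -0.12 Fr -0.37 q4 130.5 open 0.0855
[[-0.299, -0.035, 0.134], [-0.314, -0.037, 0.091], [-0.324, -0.038, 0.046], [-0.327, -0.039, 0.0], [-0.324, -0.038, -0.046], [-0.314, -0.037, -0.091], [-0.299, -0.035, -0.134], [-0.277, -0.033, -0.174]]
```

```bash

python3 -m jog '{"turn":[[0.118,-0.993,0],[0.118,-0.993,0],[0.118,-0.993,0],[0.118,-0.993,0],[0.118,-0.993,0],[0.118,-0.993,0],[0.118,-0.993,0],[0.118,-0.993,0],[0,0,0],[0,0,0]],"delta_pos":[[-0.3,-0.035,0.134],[-0.314,-0.037,0.091],[-0.324,-0.038,0.046],[-0.327,-0.039,0],[-0.324,-0.038,-0.046],[-0.314,-0.037,-0.091],[-0.299,-0.035,-0.134],[-0.277,-0.033,-0.174],[0,0,0],[0,0,0]],"hand":[1,1,1,1,1,1,1,1,1,1]}' 60 
python3 tare.py 6 0
python3 - <<'E'
from w import *
o=bot.get_obs();print((goal(-36,.058)-o["ee_pos"])/.05)
E
```

```text
time: 24.85
ee_pos: [0.5207, -0.0179, 0.2015]
tcp_rot: [179.9, 21.2, -173.3]
wrist_force: [0.7, 0.1, 1.4]
opening: 0.0855
t 25.15 tilt -21.07 pos-angle -26.72 r 0.0997 off 0.0001 jaw.b 1.0000 tz.b -0.0012 | M_F -0.011 T_b 0.367 sum 0.356 Ft -0.11 Fr -0.45 q4 70.6 open 0.0853
std [0.65 0.47 0.51] [0.017 0.032 0.018]
t 25.15 tilt -21.07 pos-angle -26.72 r 0.0997 off 0.0001 jaw.b 1.0000 tz.b -0.0012 | M_F 0.045 T_b 0.331 sum 0.375 Ft 0.45 Fr -0.21 q4 70.6 open 0.0853
[ 0.21400613  0.02297377 -0.84323462]
```

```bash

python3 -m jog '{"turn":[[0.11,-0.93,0],[0.11,-0.93,0],[0,0,0],[0,0,0],[0,0,0],[0,0,0],[0,0,0],[0,0,0],[0,0,0],[0,0,0]],"delta_pos":[[-0.22,-0.025,0.075],[-0.22,-0.025,0.075],[0.181,0.021,-0.25],[0.181,0.021,-0.25],[0.181,0.021,-0.25],[0.181,0.021,-0.25],[0,0,0],[0,0,0],[0,0,0],[0,0,0]],"hand":[1,1,1,1,1,0.4,0.1,-0.2,-0.4,-0.6]}' 60 
python3 - <<'E'
from w import *
o=state();print((goal(-36,.058)-o["ee_pos"])/.05)
E
```

```text
time: 26.15
ee_pos: [0.5371, -0.017, 0.1595]
tcp_rot: [-180.0, 35.9, -173.3]
wrist_force: [4.1, -6.3, -2.4]
opening: 0.0294
t 26.15 tilt -35.86 pos-angle -33.30 r 0.0568 off -0.0008 jaw.b 1.0000 tz.b 0.0015 | M_F 0.084 T_b 0.504 sum 0.588 Ft 1.48 Fr -3.84 q4 50.4 open 0.0294
[-0.05989778  0.00936593 -0.0106967 ]
```

```bash
python3 - <<'E'
from w import *
for p in (-33.3,-17.3,-1.3,14.7):
    print(p,[((goal(p+8*i+8,.057)-goal(p+8*i,.057))/.05/5).round(4).tolist() for i in (0,1)])
E
python3 -m jog '{"turn":[[-0.024,0.199,0],[-0.024,0.199,0],[-0.024,0.199,0],[-0.024,0.199,0],[-0.024,0.199,0],[-0.024,0.199,0],[-0.024,0.199,0],[-0.024,0.199,0],[-0.024,0.199,0],[-0.024,0.199,0]],"delta_pos":[[0.0276,0.0033,0.0155],[0.0276,0.0033,0.0155],[0.0276,0.0033,0.0155],[0.0276,0.0033,0.0155],[0.0276,0.0033,0.0155],[0.0294,0.0035,0.0115],[0.0294,0.0035,0.0115],[0.0294,0.0035,0.0115],[0.0294,0.0035,0.0115],[0.0294,0.0035,0.0115]],"hand":[-0.8,-1,-1,-1,-1,-1,-1,-1,-1,-1]}' 60 
python3 tare.py 6 1
```

```text
-33.3 [[0.0275, 0.0033, 0.0156], [0.0294, 0.0035, 0.0116]]
-17.3 [[0.0307, 0.0036, 0.0073], [0.0315, 0.0037, 0.0029]]
-1.3 [[0.0316, 0.0037, -0.0015], [0.031, 0.0037, -0.0059]]
14.7 [[0.0299, 0.0035, -0.0102], [0.0282, 0.0033, -0.0143]]
time: 27.15
ee_pos: [0.5512, -0.0153, 0.1661]
tcp_rot: [-179.9, 19.7, -173.3]
wrist_force: [-0.7, -6.0, -1.0]
opening: 0.0292
t 27.45 tilt -19.84 pos-angle -17.04 r 0.0567 off -0.0008 jaw.b 1.0000 tz.b 0.0016 | M_F 0.126 T_b 0.481 sum 0.608 Ft 2.23 Fr -0.42 q4 67.0 open 0.0291
std [1.73 0.51 0.83] [0.058 0.206 0.023]
t 27.45 tilt -19.84 pos-angle -17.04 r 0.0567 off -0.0008 jaw.b 1.0000 tz.b 0.0016 | M_F 0.052 T_b 0.693 sum 0.745 Ft 0.92 Fr 0.86 q4 67.0 open 0.0291
```

```bash
cat > lg.py <<'E'
from w import *
import sys
log(int(sys.argv[1]))
E
python3 -m jog '{"turn":[[-0.012,0.1,0],[-0.012,0.1,0],[-0.012,0.1,0],[-0.012,0.1,0],[-0.012,0.1,0],[-0.012,0.1,0],[-0.012,0.1,0],[-0.012,0.1,0],[-0.012,0.1,0],[-0.012,0.1,0]],"delta_pos":[[0.0154,0.0018,0.0036],[0.0154,0.0018,0.0036],[0.0154,0.0018,0.0036],[0.0154,0.0018,0.0036],[0.0154,0.0018,0.0036],[0.0154,0.0018,0.0036],[0.0154,0.0018,0.0036],[0.0154,0.0018,0.0036],[0.0154,0.0018,0.0036],[0.0154,0.0018,0.0036]],"hand":[-1,-1,-1,-1,-1,-1,-1,-1,-1,-1]}' 60 >/dev/null
python3 lg.py 1
python3 -m jog '{"turn":[[-0.012,0.1,0],[-0.012,0.1,0],[-0.012,0.1,0],[-0.012,0.1,0],[-0.012,0.1,0],[-0.012,0.1,0],[-0.012,0.1,0],[-0.012,0.1,0],[-0.012,0.1,0],[-0.012,0.1,0]],"delta_pos":[[0.0157,0.0019,0.0015],[0.0157,0.0019,0.0015],[0.0157,0.0019,0.0015],[0.0157,0.0019,0.0015],[0.0157,0.0019,0.0015],[0.0157,0.0019,0.0015],[0.0157,0.0019,0.0015],[0.0157,0.0019,0.0015],[0.0157,0.0019,0.0015],[0.0157,0.0019,0.0015]],"hand":[-1,-1,-1,-1,-1,-1,-1,-1,-1,-1]}' 60 >/dev/null
python3 lg.py 1
python3 -m jog '{"turn":[[-0.012,0.1,0],[-0.012,0.1,0],[-0.012,0.1,0],[-0.012,0.1,0],[-0.012,0.1,0],[-0.012,0.1,0],[-0.012,0.1,0],[-0.012,0.1,0],[-0.012,0.1,0],[-0.012,0.1,0]],"delta_pos":[[0.0158,0.0019,-0.0008],[0.0158,0.0019,-0.0008],[0.0158,0.0019,-0.0008],[0.0158,0.0019,-0.0008],[0.0158,0.0019,-0.0008],[0.0158,0.0019,-0.0008],[0.0158,0.0019,-0.0008],[0.0158,0.0019,-0.0008],[0.0158,0.0019,-0.0008],[0.0158,0.0019,-0.0008]],"hand":[-1,-1,-1,-1,-1,-1,-1,-1,-1,-1]}' 60 >/dev/null
python3 lg.py 1
python3 -m jog '{"turn":[[-0.012,0.1,0],[-0.012,0.1,0],[-0.012,0.1,0],[-0.012,0.1,0],[-0.012,0.1,0],[-0.012,0.1,0],[-0.012,0.1,0],[-0.012,0.1,0],[-0.012,0.1,0],[-0.012,0.1,0]],"delta_pos":[[0.0155,0.0018,-0.003],[0.0155,0.0018,-0.003],[0.0155,0.0018,-0.003],[0.0155,0.0018,-0.003],[0.0155,0.0018,-0.003],[0.0155,0.0018,-0.003],[0.0155,0.0018,-0.003],[0.0155,0.0018,-0.003],[0.0155,0.0018,-0.003],[0.0155,0.0018,-0.003]],"hand":[-1,-1,-1,-1,-1,-1,-1,-1,-1,-1]}' 60 >/dev/null
python3 lg.py 1
python3 -m jog '{"turn":[[-0.012,0.1,0],[-0.012,0.1,0],[-0.012,0.1,0],[-0.012,0.1,0],[-0.012,0.1,0],[-0.012,0.1,0],[-0.012,0.1,0],[-0.012,0.1,0],[-0.012,0.1,0],[-0.012,0.1,0]],"delta_pos":[[0.015,0.0018,-0.0051],[0.015,0.0018,-0.0051],[0.015,0.0018,-0.0051],[0.015,0.0018,-0.0051],[0.015,0.0018,-0.0051],[0.015,0.0018,-0.0051],[0.015,0.0018,-0.0051],[0.015,0.0018,-0.0051],[0.015,0.0018,-0.0051],[0.015,0.0018,-0.0051]],"hand":[-1,-1,-1,-1,-1,-1,-1,-1,-1,-1]}' 60 >/dev/null
python3 lg.py 1
python3 -m jog '{"turn":[[-0.012,0.1,0],[-0.012,0.1,0],[-0.012,0.1,0],[-0.012,0.1,0],[-0.012,0.1,0],[-0.012,0.1,0],[-0.012,0.1,0],[-0.012,0.1,0],[-0.012,0.1,0],[-0.012,0.1,0]],"delta_pos":[[0.0142,0.0017,-0.0072],[0.0142,0.0017,-0.0072],[0.0142,0.0017,-0.0072],[0.0142,0.0017,-0.0072],[0.0142,0.0017,-0.0072],[0.0142,0.0017,-0.0072],[0.0142,0.0017,-0.0072],[0.0142,0.0017,-0.0072],[0.0142,0.0017,-0.0072],[0.0142,0.0017,-0.0072]],"hand":[-1,-1,-1,-1,-1,-1,-1,-1,-1,-1]}' 60 >/dev/null
python3 lg.py 1
```

```text
t 28.45 tilt -11.71 pos-angle -9.46 r 0.0567 off -0.0008 jaw.b 1.0000 tz.b 0.0016 | M_F -0.057 T_b 0.504 sum 0.447 Ft -1.00 Fr 0.96 q4 75.6 open 0.0295
t 29.45 tilt -3.66 pos-angle -1.39 r 0.0567 off -0.0008 jaw.b 1.0000 tz.b 0.0016 | M_F -0.116 T_b 0.393 sum 0.277 Ft -2.04 Fr 1.11 q4 84.3 open 0.0295
t 30.45 tilt 4.40 pos-angle 6.67 r 0.0566 off -0.0008 jaw.b 1.0000 tz.b 0.0017 | M_F -0.156 T_b 0.329 sum 0.173 Ft -2.76 Fr 0.53 q4 93.2 open 0.0287
t 31.45 tilt 12.45 pos-angle 14.73 r 0.0566 off -0.0008 jaw.b 1.0000 tz.b 0.0017 | M_F -0.129 T_b 0.221 sum 0.092 Ft -2.28 Fr 1.38 q4 102.3 open 0.0296
t 32.45 tilt 20.51 pos-angle 22.78 r 0.0566 off -0.0008 jaw.b 1.0000 tz.b 0.0017 | M_F -0.179 T_b 0.174 sum -0.005 Ft -3.15 Fr 1.49 q4 111.8 open 0.0293
t 33.45 tilt 28.57 pos-angle 30.87 r 0.0566 off -0.0008 jaw.b 1.0000 tz.b 0.0017 | M_F -0.172 T_b 0.166 sum -0.007 Ft -3.05 Fr 1.15 q4 122.1 open 0.0292
```

```bash
cat > fit.py <<'E'
from w import *
import pickle
from scipy.optimize import least_squares
L=pickle.load(open("log.pkl","rb"))
def row(o,off):
    t=-R.from_euler("xyz",o["tcp_rot"],degrees=True).as_matrix()[:,2]
    tilt=np.arctan2(t@a,t@z);p=o["ee_pos"]-C;F=o["wrist_force"]
    return [np.degrees(tilt)+off,np.cross(p,F)@b+o["torque"]@b+.925*np.sin(tilt),np.cross(t,F)@b,o["dir"]]
def offs(o): return 0 if o["time"]<25 else (64.7 if o["time"]<OFF2T else 64.7+OFF2)
OFF2T=36;OFF2=64.5
D=np.array([row(o,offs(o)) for o in L])
def f(x,D=D): return D[:,1]+x[0]*D[:,2]-(-.46*D[:,3]+x[1]*np.sin(np.radians(D[:,0])-x[2]))
s=min((least_squares(f,[.2,.34,y],bounds=([.05,.28,-4],[.4,.4,4]),loss="soft_l1",f_scale=.08) for y in np.arange(-3,3.1,1)),key=lambda s:s.cost)
cov=np.linalg.pinv(s.jac.T@s.jac)*2*s.cost/(len(D)-3)
print("L %.3f A %.3f top at %.1f deg"%(s.x[0],s.x[1],np.degrees(s.x[2])),"sd",np.sqrt(np.diag(cov)),"cost",s.cost)
print("now psi",D[-1,0]-np.degrees(s.x[2]))
for d,r in zip(D,f(s.x)): print(d[0].round(1),int(d[3]),(d[1]+s.x[0]*d[2]).round(3),r.round(3))
for Lf in(.1,.15,.2,.25,.3):
    g=min((least_squares(lambda x:f([Lf,*x]),[.34,y],bounds=([.28,-4],[.4,4]),loss="soft_l1",f_scale=.08) for y in np.arange(-3,3.1,1)),key=lambda s:s.cost);print(Lf,g.x[0].round(3),np.degrees(g.x[1]).round(1),g.cost.round(4))
E
python3 fit.py
```

```text
L 0.184 A 0.330 top at -31.2 deg sd [0.02287094 0.05936951 0.17946593] cost 0.0616127373432473
now psi 124.49615561590824
-27.5 1 -0.467 -0.028
-19.5 1 -0.495 -0.102
-11.4 1 -0.312 0.036
-3.4 1 -0.107 0.199
4.7 1 -0.14 0.126
12.7 1 -0.281 -0.05
20.7 1 -0.202 -0.002
28.8 1 -0.117 0.057
20.6 -1 0.475 -0.244
28.8 1 -0.207 -0.033
53.0 1 0.082 0.213
61.0 1 -0.149 -0.019
69.1 1 -0.259 -0.124
77.2 1 -0.119 0.028
85.2 1 -0.25 -0.086
93.3 1 -0.116 0.072
0.1 0.4 -41.6 0.1385
0.15 0.384 -35.6 0.0729
0.2 0.305 -30.1 0.0638
0.25 0.28 -32.1 0.102
0.3 0.28 -28.6 0.1834
```

```bash
python3 - <<'E'
from w import *
st=64.5/11
print([((goal(30.9-st*(i+1),.058)-goal(30.9-st*i,.058))/.05).round(3).tolist() for i in range(11)])
E
```

```text
[[-0.104, -0.012, 0.056], [-0.109, -0.013, 0.045], [-0.113, -0.013, 0.033], [-0.116, -0.014, 0.021], [-0.117, -0.014, 0.009], [-0.118, -0.014, -0.003], [-0.117, -0.014, -0.015], [-0.115, -0.014, -0.027], [-0.111, -0.013, -0.039], [-0.107, -0.013, -0.05], [-0.101, -0.012, -0.061]]
```

```bash

python3 -m jog '{"turn":[[0,0,0],[0,0,0],[0,0,0],[0.086,-0.728,0],[0.086,-0.728,0],[0.086,-0.728,0],[0.086,-0.728,0],[0.086,-0.728,0],[0.086,-0.728,0],[0.086,-0.728,0]],"delta_pos":[[0,0,0],[0,0,0],[0,0,0],[-0.104,-0.012,0.056],[-0.109,-0.013,0.045],[-0.113,-0.013,0.033],[-0.116,-0.014,0.021],[-0.117,-0.014,0.009],[-0.118,-0.014,-0.003],[-0.117,-0.014,-0.015]],"hand":[0,0.6,1,1,1,1,1,1,1,1]}' 60 
python3 -c "
from w import *;o=state()"
```

```text
time: 34.45
ee_pos: [0.5569, -0.0134, 0.1681]
tcp_rot: [-179.9, 12.8, -173.3]
wrist_force: [-0.1, 0.4, -0.2]
opening: 0.0859
t 34.45 tilt -12.85 pos-angle -11.22 r 0.0572 off 0.0004 jaw.b 1.0000 tz.b 0.0012 | M_F -0.003 T_b 0.223 sum 0.220 Ft -0.06 Fr -0.22 q4 74.5 open 0.0859
```

```bash

python3 -m jog '{"turn":[[0.086,-0.722,0],[0.086,-0.722,0],[0.086,-0.722,0],[0.086,-0.722,0],[0,0,0],[0,0,0],[0,0,0],[0,0,0],[0,0,0],[0,0,0]],"delta_pos":[[-0.118,-0.015,-0.03],[-0.116,-0.015,-0.04],[-0.113,-0.015,-0.052],[-0.109,-0.015,-0.062],[0,0,0],[0,0,0],[0,0,0],[0,0,0],[0,0,0],[0,0,0]],"hand":[1,1,1,0.7,0.4,0,-0.3,-0.5,-0.8,-1]}' 60 
python3 -c "
from w import *;o=state()
for p in range(-36,40,8):
    print(p,((goal(p+8,.058)-goal(p,.058))/.05/10).round(4))"
```

```text
time: 35.45
ee_pos: [0.5358, -0.0172, 0.1603]
tcp_rot: [-179.9, 35.8, -173.3]
wrist_force: [-10.3, -4.0, 9.3]
opening: 0.0294
t 35.45 tilt -35.77 pos-angle -33.96 r 0.0582 off -0.0009 jaw.b 1.0000 tz.b 0.0026 | M_F -0.214 T_b 1.484 sum 1.270 Ft -3.68 Fr 13.74 q4 50.7 open 0.0294
-36 [0.0136 0.0016 0.0086]
-28 [0.0147 0.0017 0.0066]
-20 [0.0154 0.0018 0.0045]
-12 [0.0159 0.0019 0.0023]
-4 [0.0161 0.0019 0.    ]
4 [ 0.0159  0.0019 -0.0023]
12 [ 0.0154  0.0018 -0.0045]
20 [ 0.0147  0.0017 -0.0066]
28 [ 0.0136  0.0016 -0.0086]
36 [ 0.0123  0.0015 -0.0104]
```

```bash

python3 -m jog '{"turn":[[-0.024,0.199,0],[-0.024,0.199,0],[-0.024,0.199,0],[-0.024,0.199,0],[-0.024,0.199,0],[-0.024,0.199,0],[-0.024,0.199,0],[-0.024,0.199,0],[-0.024,0.199,0],[-0.024,0.199,0]],"delta_pos":[[0.0276,0.0033,0.0168],[0.0276,0.0033,0.0168],[0.0276,0.0033,0.0168],[0.0276,0.0033,0.0168],[0.0276,0.0033,0.0168],[0.0297,0.0035,0.0127],[0.0297,0.0035,0.0127],[0.0297,0.0035,0.0127],[0.0297,0.0035,0.0127],[0.0297,0.0035,0.0127]],"hand":[-1,-1,-1,-1,-1,-1,-1,-1,-1,-1]}' 60 >/dev/null
sed -i 's/OFF2T=36;OFF2=64.5/OFF2T=35;OFF2=64.4/' fit.py
python3 lg.py 1
python3 -m jog '{"turn":[[-0.012,0.1,0],[-0.012,0.1,0],[-0.012,0.1,0],[-0.012,0.1,0],[-0.012,0.1,0],[-0.012,0.1,0],[-0.012,0.1,0],[-0.012,0.1,0],[-0.012,0.1,0],[-0.012,0.1,0]],"delta_pos":[[0.0154,0.0018,0.0045],[0.0154,0.0018,0.0045],[0.0154,0.0018,0.0045],[0.0154,0.0018,0.0045],[0.0154,0.0018,0.0045],[0.0154,0.0018,0.0045],[0.0154,0.0018,0.0045],[0.0154,0.0018,0.0045],[0.0154,0.0018,0.0045],[0.0154,0.0018,0.0045]],"hand":[-1,-1,-1,-1,-1,-1,-1,-1,-1,-1]}' 60 >/dev/null
python3 lg.py 1
python3 -m jog '{"turn":[[-0.012,0.1,0],[-0.012,0.1,0],[-0.012,0.1,0],[-0.012,0.1,0],[-0.012,0.1,0],[-0.012,0.1,0],[-0.012,0.1,0],[-0.012,0.1,0],[-0.012,0.1,0],[-0.012,0.1,0]],"delta_pos":[[0.0159,0.0019,0.0023],[0.0159,0.0019,0.0023],[0.0159,0.0019,0.0023],[0.0159,0.0019,0.0023],[0.0159,0.0019,0.0023],[0.0159,0.0019,0.0023],[0.0159,0.0019,0.0023],[0.0159,0.0019,0.0023],[0.0159,0.0019,0.0023],[0.0159,0.0019,0.0023]],"hand":[-1,-1,-1,-1,-1,-1,-1,-1,-1,-1]}' 60 >/dev/null
python3 lg.py 1
python3 -m jog '{"turn":[[-0.012,0.1,0],[-0.012,0.1,0],[-0.012,0.1,0],[-0.012,0.1,0],[-0.012,0.1,0],[-0.012,0.1,0],[-0.012,0.1,0],[-0.012,0.1,0],[-0.012,0.1,0],[-0.012,0.1,0]],"delta_pos":[[0.0161,0.0019,0],[0.0161,0.0019,0],[0.0161,0.0019,0],[0.0161,0.0019,0],[0.0161,0.0019,0],[0.0161,0.0019,0],[0.0161,0.0019,0],[0.0161,0.0019,0],[0.0161,0.0019,0],[0.0161,0.0019,0]],"hand":[-1,-1,-1,-1,-1,-1,-1,-1,-1,-1]}' 60 >/dev/null
python3 lg.py 1
python3 -m jog '{"turn":[[-0.012,0.1,0],[-0.012,0.1,0],[-0.012,0.1,0],[-0.012,0.1,0],[-0.012,0.1,0],[-0.012,0.1,0],[-0.012,0.1,0],[-0.012,0.1,0],[-0.012,0.1,0],[-0.012,0.1,0]],"delta_pos":[[0.0159,0.0019,-0.0023],[0.0159,0.0019,-0.0023],[0.0159,0.0019,-0.0023],[0.0159,0.0019,-0.0023],[0.0159,0.0019,-0.0023],[0.0159,0.0019,-0.0023],[0.0159,0.0019,-0.0023],[0.0159,0.0019,-0.0023],[0.0159,0.0019,-0.0023],[0.0159,0.0019,-0.0023]],"hand":[-1,-1,-1,-1,-1,-1,-1,-1,-1,-1]}' 60 >/dev/null
python3 lg.py 1
python3 fit.py
```

```text
t 36.45 tilt -19.66 pos-angle -17.94 r 0.0581 off -0.0009 jaw.b 1.0000 tz.b 0.0031 | M_F -0.311 T_b 1.445 sum 1.134 Ft -5.34 Fr 12.60 q4 67.4 open 0.0294
t 37.45 tilt -11.64 pos-angle -9.98 r 0.0581 off -0.0009 jaw.b 1.0000 tz.b 0.0033 | M_F -0.273 T_b 1.232 sum 0.960 Ft -4.69 Fr 12.00 q4 75.9 open 0.0291
t 38.45 tilt -3.58 pos-angle -1.98 r 0.0581 off -0.0009 jaw.b 1.0000 tz.b 0.0035 | M_F -0.327 T_b 1.043 sum 0.716 Ft -5.63 Fr 10.11 q4 84.5 open 0.0291
t 39.45 tilt 4.47 pos-angle 6.02 r 0.0581 off -0.0009 jaw.b 1.0000 tz.b 0.0037 | M_F -0.282 T_b 0.863 sum 0.582 Ft -4.85 Fr 10.08 q4 93.4 open 0.0291
t 40.45 tilt 12.52 pos-angle 14.04 r 0.0580 off -0.0009 jaw.b 1.0000 tz.b 0.0039 | M_F -0.284 T_b 0.698 sum 0.414 Ft -4.89 Fr 9.76 q4 102.5 open 0.0295
L 0.206 A 0.316 top at -23.3 deg sd [0.01517515 0.06058324 0.15303785] cost 0.08322968848888453
now psi 164.91719858200517
-27.5 1 -0.538 -0.055
-19.5 1 -0.566 -0.127
-11.4 1 -0.355 0.04
-3.4 1 -0.133 0.22
4.7 1 -0.167 0.145
12.7 1 -0.306 -0.032
20.7 1 -0.211 0.029
28.8 1 -0.111 0.1
20.6 -1 0.54 -0.139
28.8 1 -0.206 0.005
53.0 1 0.061 0.214
61.0 1 -0.192 -0.046
69.1 1 -0.318 -0.173
77.2 1 -0.167 -0.017
85.2 1 -0.317 -0.156
93.3 1 -0.181 -0.003
109.4 1 -0.197 0.031
117.5 1 -0.12 0.14
125.5 1 -0.44 -0.144
133.6 1 -0.287 0.049
141.6 1 -0.338 0.04
0.1 0.4 -20.9 0.3191
0.15 0.4 -19.7 0.1536
0.2 0.331 -22.1 0.0839
0.25 0.28 -51.2 0.1244
0.3 0.28 -99.8 0.2124
```

```bash

python3 -m jog '{"turn":[[-0.012,0.1,0],[-0.012,0.1,0],[-0.012,0.1,0],[-0.012,0.1,0],[-0.012,0.1,0],[-0.012,0.1,0],[-0.012,0.1,0],[-0.012,0.1,0],[-0.012,0.1,0],[-0.012,0.1,0]],"delta_pos":[[0.0154,0.0018,-0.0045],[0.0154,0.0018,-0.0045],[0.0154,0.0018,-0.0045],[0.0154,0.0018,-0.0045],[0.0154,0.0018,-0.0045],[0.0154,0.0018,-0.0045],[0.0154,0.0018,-0.0045],[0.0154,0.0018,-0.0045],[0.0154,0.0018,-0.0045],[0.0154,0.0018,-0.0045]],"hand":[-1,-1,-1,-1,-1,-1,-1,-1,-1,-1]}' 60 >/dev/null
python3 lg.py 1
python3 -m jog '{"turn":[[-0.012,0.1,0],[-0.012,0.1,0],[-0.012,0.1,0],[-0.012,0.1,0],[-0.012,0.1,0],[-0.012,0.1,0],[-0.012,0.1,0],[-0.012,0.1,0],[-0.012,0.1,0],[-0.012,0.1,0]],"delta_pos":[[0.0147,0.0017,-0.0066],[0.0147,0.0017,-0.0066],[0.0147,0.0017,-0.0066],[0.0147,0.0017,-0.0066],[0.0147,0.0017,-0.0066],[0.0147,0.0017,-0.0066],[0.0147,0.0017,-0.0066],[0.0147,0.0017,-0.0066],[0.0147,0.0017,-0.0066],[0.0147,0.0017,-0.0066]],"hand":[-1,-1,-1,-1,-1,-1,-1,-1,-1,-1]}' 60 >/dev/null
python3 lg.py 1
python3 -m jog '{"turn":[[0.012,-0.1,0],[0.012,-0.1,0],[0.012,-0.1,0],[0.012,-0.1,0],[0.012,-0.1,0],[0.012,-0.1,0],[0.012,-0.1,0],[0.012,-0.1,0],[0.012,-0.1,0],[0.012,-0.1,0]],"delta_pos":[[-0.0147,-0.0017,0.0066],[-0.0147,-0.0017,0.0066],[-0.0147,-0.0017,0.0066],[-0.0147,-0.0017,0.0066],[-0.0147,-0.0017,0.0066],[-0.0147,-0.0017,0.0066],[-0.0147,-0.0017,0.0066],[-0.0147,-0.0017,0.0066],[-0.0147,-0.0017,0.0066],[-0.0147,-0.0017,0.0066]],"hand":[-1,-1,-1,-1,-1,-1,-1,-1,-1,-1]}' 60 >/dev/null
python3 lg.py -1
python3 -m jog '{"turn":[[0.012,-0.1,0],[0.012,-0.1,0],[0.012,-0.1,0],[0.012,-0.1,0],[0.012,-0.1,0],[0.012,-0.1,0],[0.012,-0.1,0],[0.012,-0.1,0],[0.012,-0.1,0],[0.012,-0.1,0]],"delta_pos":[[-0.0154,-0.0018,0.0045],[-0.0154,-0.0018,0.0045],[-0.0154,-0.0018,0.0045],[-0.0154,-0.0018,0.0045],[-0.0154,-0.0018,0.0045],[-0.0154,-0.0018,0.0045],[-0.0154,-0.0018,0.0045],[-0.0154,-0.0018,0.0045],[-0.0154,-0.0018,0.0045],[-0.0154,-0.0018,0.0045]],"hand":[-1,-1,-1,-1,-1,-1,-1,-1,-1,-1]}' 60 >/dev/null
python3 lg.py -1
python3 -m jog '{"turn":[[0.012,-0.1,0],[0.012,-0.1,0],[0.012,-0.1,0],[0.012,-0.1,0],[0.012,-0.1,0],[0.012,-0.1,0],[0.012,-0.1,0],[0.012,-0.1,0],[0.012,-0.1,0],[0.012,-0.1,0]],"delta_pos":[[-0.0159,-0.0019,0.0023],[-0.0159,-0.0019,0.0023],[-0.0159,-0.0019,0.0023],[-0.0159,-0.0019,0.0023],[-0.0159,-0.0019,0.0023],[-0.0159,-0.0019,0.0023],[-0.0159,-0.0019,0.0023],[-0.0159,-0.0019,0.0023],[-0.0159,-0.0019,0.0023],[-0.0159,-0.0019,0.0023]],"hand":[-1,-1,-1,-1,-1,-1,-1,-1,-1,-1]}' 60 >/dev/null
python3 lg.py -1
python3 -m jog '{"turn":[[0.012,-0.1,0],[0.012,-0.1,0],[0.012,-0.1,0],[0.012,-0.1,0],[0.012,-0.1,0],[0.012,-0.1,0],[0.012,-0.1,0],[0.012,-0.1,0],[0.012,-0.1,0],[0.012,-0.1,0]],"delta_pos":[[-0.0161,-0.0019,0],[-0.0161,-0.0019,0],[-0.0161,-0.0019,0],[-0.0161,-0.0019,0],[-0.0161,-0.0019,0],[-0.0161,-0.0019,0],[-0.0161,-0.0019,0],[-0.0161,-0.0019,0],[-0.0161,-0.0019,0],[-0.0161,-0.0019,0]],"hand":[-1,-1,-1,-1,-1,-1,-1,-1,-1,-1]}' 60 >/dev/null
python3 lg.py -1
python3 fit.py
```

```text
t 41.45 tilt 20.55 pos-angle 22.01 r 0.0580 off -0.0009 jaw.b 1.0000 tz.b 0.0041 | M_F -0.291 T_b 0.476 sum 0.185 Ft -5.01 Fr 9.28 q4 112.1 open 0.0292
t 42.45 tilt 28.59 pos-angle 29.99 r 0.0580 off -0.0008 jaw.b 1.0000 tz.b 0.0043 | M_F -0.313 T_b 0.232 sum -0.082 Ft -5.41 Fr 12.23 q4 122.3 open 0.0291
t 43.45 tilt 20.42 pos-angle 22.65 r 0.0579 off -0.0009 jaw.b 1.0000 tz.b 0.0047 | M_F 0.044 T_b 0.062 sum 0.106 Ft 0.76 Fr 10.23 q4 111.9 open 0.0291
t 44.45 tilt 12.38 pos-angle 14.68 r 0.0580 off -0.0009 jaw.b 1.0000 tz.b 0.0044 | M_F 0.000 T_b 0.193 sum 0.193 Ft 0.01 Fr 9.11 q4 102.4 open 0.0293
t 45.45 tilt 4.33 pos-angle 6.67 r 0.0580 off -0.0009 jaw.b 1.0000 tz.b 0.0042 | M_F -0.019 T_b 0.429 sum 0.410 Ft -0.33 Fr 8.85 q4 93.2 open 0.0290
t 46.45 tilt -3.72 pos-angle -1.32 r 0.0580 off -0.0009 jaw.b 1.0000 tz.b 0.0039 | M_F 0.065 T_b 0.547 sum 0.612 Ft 1.13 Fr 8.06 q4 84.4 open 0.0292
L 0.194 A 0.347 top at -23.3 deg sd [0.01292885 0.05652962 0.12144364] cost 0.12003084350890654
now psi 148.66180623021953
-27.5 1 -0.499 -0.013
-19.5 1 -0.527 -0.09
-11.4 1 -0.331 0.057
-3.4 1 -0.118 0.224
4.7 1 -0.153 0.145
12.7 1 -0.293 -0.036
20.7 1 -0.206 0.013
28.8 1 -0.114 0.073
20.6 -1 0.504 -0.196
28.8 1 -0.207 -0.02
53.0 1 0.072 0.196
61.0 1 -0.168 -0.053
69.1 1 -0.286 -0.172
77.2 1 -0.14 -0.021
85.2 1 -0.281 -0.149
93.3 1 -0.145 0.005
109.4 1 -0.139 0.067
117.5 1 -0.069 0.172
125.5 1 -0.377 -0.097
133.6 1 -0.233 0.091
141.6 1 -0.283 0.086
149.7 1 -0.416 0.001
157.7 1 -0.629 -0.163
149.5 -1 0.653 0.149
141.5 -1 0.463 -0.088
133.4 -1 0.485 -0.112
125.4 -1 0.836 0.196
0.1 0.4 -19.3 0.3805
0.15 0.4 -17.7 0.1822
0.2 0.332 -24.5 0.1211
0.25 0.28 -45.8 0.2047
0.3 0.28 -90.1 0.3744
```

```bash
python3 - <<'E'
from w import *
import pickle
Lg=pickle.load(open("log.pkl","rb"));A_=pickle.load(open("avg.pkl","rb"))
X=[];Y=[]
for o in Lg+A_:
    t=-R.from_euler("xyz",o["tcp_rot"],degrees=True).as_matrix()[:,2];tl=np.arctan2(t@a,t@z)
    Ft=np.cross(t,o["wrist_force"])@b;T=o["torque"]@b+.925*np.sin(tl)
    X.append([1,np.sin(tl),np.cos(tl),T,Ft]);Y.append(o["joint_efforts"][3])
X=np.array(X);Y=np.array(Y)
c,r,_,_=np.linalg.lstsq(X,Y,rcond=None);print(c,(Y-X@c).std())
for x,y in zip(X,Y):print(np.degrees(np.arcsin(x[1])).round(1),x[3].round(3),x[4].round(2),y.round(3),(y-x@c).round(3))
E
```

```text
[-1.44954340e-03  1.09249448e+01  7.40751529e-02 -2.35756224e-01
  4.25672424e-01] 0.23408803447267149
-27.5 0.334 -3.31 -6.227 0.249
-19.5 0.301 -3.29 -4.646 0.403
-11.4 0.162 -1.97 -2.944 0.028
-3.4 0.183 -1.2 -1.31 -0.179
4.7 0.159 -1.25 0.327 -0.062
12.7 -0.001 -1.17 1.967 -0.008
20.7 -0.103 -0.42 3.593 -0.185
28.8 -0.184 0.26 5.126 -0.349
20.6 -0.25 2.99 5.602 0.356
28.8 -0.223 0.04 5.196 -0.2
-11.7 0.317 -0.97 -2.998 -0.366
-3.7 0.334 -1.99 -1.554 -0.002
4.4 0.4 -2.73 -0.183 0.164
12.5 0.421 -2.23 1.217 -0.161
20.5 0.498 -3.09 2.544 0.082
28.6 0.608 -3.0 3.739 -0.13
-19.7 1.134 -4.96 -6.435 -0.449
-11.6 1.046 -4.34 -4.459 -0.231
-3.6 0.986 -5.34 -2.872 0.244
4.5 0.935 -4.57 -1.337 -0.093
12.5 0.899 -4.63 0.216 -0.04
20.6 0.801 -4.78 1.77 0.089
28.6 0.674 -5.1 3.282 0.323
20.4 0.385 1.15 4.33 0.049
12.4 0.391 0.37 2.733 0.254
4.3 0.499 0.03 1.161 0.369
-3.7 0.487 1.47 -0.386 -0.258
28.1 -0.001 -0.11 5.166 -0.001
-21.1 -0.002 0.47 -3.87 -0.21
-19.8 0.379 0.96 -3.006 0.315
```

```bash
cat > fit2.py <<'E'
from w import *
import pickle
from scipy.optimize import least_squares
Lg=pickle.load(open("log.pkl","rb"));Av=[o for o in pickle.load(open("avg.pkl","rb")) if o["dir"]==0]
GR=[(0,0),(25,64.7),(35,129.1),(47,None)]
try: OFF3=float(open("off3").read())
except Exception: OFF3=0
def th(o):
    t=o["time"];return 0 if t<25 else 64.7 if t<35 else 129.1 if t<47 else OFF3
def feat(o):
    t=-R.from_euler("xyz",o["tcp_rot"],degrees=True).as_matrix()[:,2];tl=np.arctan2(t@a,t@z)
    return [np.degrees(tl)+th(o),tl,np.cross(t,o["wrist_force"])@b,o["torque"]@b+.925*np.sin(tl),o["joint_efforts"][3],o["dir"],(0 if o["time"]<25 else 1 if o["time"]<35 else 2 if o["time"]<47 else 3)]
D=np.array([feat(o) for o in Lg]);E=np.array([feat(o) for o in Av])
def Fs(x,D): return -(x[2]*np.sin(D[:,1])+x[3]+x[4]*D[:,5]-D[:,4]-D[:,3]*x[7])/x[1]
def Mest(x,D): return D[:,3]-0+x[0]*Fs(x,D)
def f(x):
    r1=(Mest(x,D)+.46*D[:,5]-x[5]*np.sin(np.radians(D[:,0])-x[6]))/.05
    r2=(Fs(x,D)-D[:,2])/.4; r3=(Fs(x,E)-E[:,2])/.2
    return np.r_[r1,r2,r3,(x[0]-.25)/.1,(x[4])/.3,(x[7]-1)/.1]
# x: R0,d,g,e0,fc,A,Th0,cT
best=min((least_squares(f,[.25,.2,10.9,0,0,.34,y,1],bounds=([.05,.05,9,-1,-1.5,.28,-4,.5],[.5,1,12,1,1.5,.4,4,1.5]),loss="soft_l1") for y in np.radians(np.arange(-180,180,45))),key=lambda s:s.cost)
x=best.x;sd=np.sqrt(np.diag(np.linalg.pinv(best.jac.T@best.jac)))
for n,v,s in zip("R0 d g e0 fc A Th0 cT".split(),x,sd):print(n,v.round(3),s.round(3))
print("cost",best.cost,"top at",np.degrees(x[6]),"bottom at",np.degrees(x[6])+180)
print(np.c_[D[:,0],D[:,5],D[:,2],Fs(x,D),Mest(x,D),f(x)[:len(D)]*.05].round(3))
E
python3 fit2.py
```

```text
R0 0.275 0.014
d 0.348 0.074
g 10.772 0.071
e0 0.218 0.043
fc -0.274 0.107
A 0.28 0.051
Th0 -0.516 0.135
cT 0.5 0.273
cost 37.908952368838655 top at -29.553721521523883 bottom at 150.44627847847613
[[-2.75450e+01  1.00000e+00 -3.31000e+00 -2.94000e+00 -4.74000e-01
  -2.40000e-02]
 [-1.94930e+01  1.00000e+00 -3.29000e+00 -2.42900e+00 -3.66000e-01
   4.50000e-02]
 [-1.14420e+01  1.00000e+00 -1.96800e+00 -1.92700e+00 -3.67000e-01
   6.00000e-03]
 [-3.39700e+00  1.00000e+00 -1.20400e+00 -1.50600e+00 -2.30000e-01
   1.06000e-01]
 [ 4.65300e+00  1.00000e+00 -1.24900e+00 -1.18100e+00 -1.65000e-01
   1.37000e-01]
 [ 1.26950e+01  1.00000e+00 -1.16700e+00 -9.91000e-01 -2.73000e-01
  -1.00000e-03]
 [ 2.07270e+01  1.00000e+00 -4.24000e-01 -6.18000e-01 -2.72000e-01
  -2.80000e-02]
 [ 2.87660e+01  1.00000e+00  2.61000e-01 -2.68000e-01 -2.57000e-01
  -3.60000e-02]
 [ 2.06070e+01 -1.00000e+00  2.99300e+00  3.43400e+00  6.93000e-01
   1.80000e-02]
 [ 2.87860e+01  1.00000e+00  4.50000e-02 -1.33000e-01 -2.59000e-01
  -3.80000e-02]
 [ 5.29880e+01  1.00000e+00 -9.66000e-01 -1.71800e+00 -1.55000e-01
   2.
[... 639 characters left out ...]
00e+00 -3.19000e-01
   2.30000e-02]
 [ 1.33571e+02  1.00000e+00 -4.57500e+00 -4.75300e+00 -3.71000e-01
   8.00000e-03]
 [ 1.41617e+02  1.00000e+00 -4.63200e+00 -4.64100e+00 -3.77000e-01
   4.00000e-02]
 [ 1.49655e+02  1.00000e+00 -4.77600e+00 -4.47300e+00 -4.29000e-01
   2.80000e-02]
 [ 1.57687e+02  1.00000e+00 -5.10500e+00 -4.25500e+00 -4.95000e-01
   0.00000e+00]
 [ 1.49524e+02 -1.00000e+00  1.15300e+00  7.81000e-01  6.00000e-01
   1.35000e-01]
 [ 1.41481e+02 -1.00000e+00  3.71000e-01  3.65000e-01  4.92000e-01
  -1.20000e-02]
 [ 1.33435e+02 -1.00000e+00  2.80000e-02  3.01000e-01  5.82000e-01
   4.00000e-02]
 [ 1.25378e+02 -1.00000e+00  1.46500e+00  1.86000e-01  5.38000e-01
  -4.10000e-02]]
```

```bash
python3 -m jog '{"turn":[[0,0,0],[0,0,0],[0,0,0],[0.08,-0.668,0],[0.08,-0.668,0],[0.08,-0.668,0],[0.08,-0.668,0],[0.08,-0.668,0],[0.08,-0.668,0],[0,0,0]],"delta_pos":[[0,0,0],[0,0,0],[0,0,0],[-0.11,-0.013,-0.008],[-0.11,-0.013,-0.018],[-0.107,-0.013,-0.028],[-0.104,-0.012,-0.038],[-0.1,-0.012,-0.048],[-0.095,-0.011,-0.057],[0,0,0]],"hand":[0,0.6,1,1,1,1,1,1,1,0.6]}' 60 
python3 -c "
from w import *;o=state();print((goal(-36,.058)-o['ee_pos'])/.05)"
```

```text
time: 47.45
ee_pos: [0.53, -0.0166, 0.155]
tcp_rot: [180.0, 35.7, -173.4]
wrist_force: [-0.6, -0.6, -0.5]
opening: 0.0733
t 47.45 tilt -35.74 pos-angle -41.65 r 0.0576 off 0.0004 jaw.b 1.0000 tz.b 0.0005 | M_F -0.049 T_b 0.553 sum 0.504 Ft -0.85 Fr 0.06 q4 50.6 open 0.0733
[0.08373661 0.00183363 0.07817127]
```

```bash
python3 -m jog '{"turn":[[0,0,0],[0,0,0],[0,0,0],[0,0,0],[0,0,0],[0,0,0],[0,0,0],[0,0,0],[0,0,0],[0,0,0]],"delta_pos":[[0.08,0.002,0.08],[0,0,0],[0,0,0],[0,0,0],[0,0,0],[0,0,0],[0,0,0],[0,0,0],[0,0,0],[0,0,0]],"hand":[0.6,0.4,0.2,0,-0.2,-0.4,-0.6,-0.8,-1,-1]}' 60 
python3 -c "
from w import *;o=state()"
```

```text
time: 48.45
ee_pos: [0.5373, -0.017, 0.1627]
tcp_rot: [-179.9, 35.9, -173.3]
wrist_force: [4.0, -3.6, -0.8]
opening: 0.0289
t 48.45 tilt -35.91 pos-angle -31.47 r 0.0594 off -0.0008 jaw.b 1.0000 tz.b 0.0020 | M_F 0.158 T_b 0.169 sum 0.327 Ft 2.66 Fr -2.55 q4 50.7 open 0.0289
```

```bash
echo 161.3 > off3; python3 - <<'E'
from w import *
for i in range(7):
    p=-31.5+8*i
    print(((goal(p+8,.059)-goal(p,.059))/.05/10).round(4))
E
python3 -m jog '{"turn":[[-0.012,0.1,0],[-0.012,0.1,0],[-0.012,0.1,0],[-0.012,0.1,0],[-0.012,0.1,0],[-0.012,0.1,0],[-0.012,0.1,0],[-0.012,0.1,0],[-0.012,0.1,0],[-0.012,0.1,0]],"delta_pos":[[0.0145,0.0017,0.0076],[0.0145,0.0017,0.0076],[0.0145,0.0017,0.0076],[0.0145,0.0017,0.0076],[0.0145,0.0017,0.0076],[0.0145,0.0017,0.0076],[0.0145,0.0017,0.0076],[0.0145,0.0017,0.0076],[0.0145,0.0017,0.0076],[0.0145,0.0017,0.0076]],"hand":[-1,-1,-1,-1,-1,-1,-1,-1,-1,-1]}' 60 >/dev/null
python3 lg.py 1
```

```text
[0.0145 0.0017 0.0076]
[0.0154 0.0018 0.0055]
[0.016  0.0019 0.0033]
[0.0163 0.0019 0.001 ]
[ 0.0163  0.0019 -0.0013]
[ 0.016   0.0019 -0.0036]
[ 0.0153  0.0018 -0.0058]
t 49.45 tilt -27.75 pos-angle -23.79 r 0.0595 off -0.0008 jaw.b 1.0000 tz.b 0.0021 | M_F -0.075 T_b 0.286 sum 0.211 Ft -1.27 Fr -0.61 q4 59.1 open 0.0292
```

```bash

python3 -m jog '{"turn":[[-0.012,0.1,0],[-0.012,0.1,0],[-0.012,0.1,0],[-0.012,0.1,0],[-0.012,0.1,0],[-0.012,0.1,0],[-0.012,0.1,0],[-0.012,0.1,0],[-0.012,0.1,0],[-0.012,0.1,0]],"delta_pos":[[0.0154,0.0018,0.0055],[0.0154,0.0018,0.0055],[0.0154,0.0018,0.0055],[0.0154,0.0018,0.0055],[0.0154,0.0018,0.0055],[0.0154,0.0018,0.0055],[0.0154,0.0018,0.0055],[0.0154,0.0018,0.0055],[0.0154,0.0018,0.0055],[0.0154,0.0018,0.0055]],"hand":[-1,-1,-1,-1,-1,-1,-1,-1,-1,-1]}' 60 >/dev/null
python3 lg.py 1
python3 -m jog '{"turn":[[-0.012,0.1,0],[-0.012,0.1,0],[-0.012,0.1,0],[-0.012,0.1,0],[-0.012,0.1,0],[-0.012,0.1,0],[-0.012,0.1,0],[-0.012,0.1,0],[-0.012,0.1,0],[-0.012,0.1,0]],"delta_pos":[[0.016,0.0019,0.0033],[0.016,0.0019,0.0033],[0.016,0.0019,0.0033],[0.016,0.0019,0.0033],[0.016,0.0019,0.0033],[0.016,0.0019,0.0033],[0.016,0.0019,0.0033],[0.016,0.0019,0.0033],[0.016,0.0019,0.0033],[0.016,0.0019,0.0033]],"hand":[-1,-1,-1,-1,-1,-1,-1,-1,-1,-1]}' 60 >/dev/null
python3 lg.py 1
python3 -m jog '{"turn":[[-0.012,0.1,0],[-0.012,0.1,0],[-0.012,0.1,0],[-0.012,0.1,0],[-0.012,0.1,0],[-0.012,0.1,0],[-0.012,0.1,0],[-0.012,0.1,0],[-0.012,0.1,0],[-0.012,0.1,0]],"delta_pos":[[0.0163,0.0019,0.001],[0.0163,0.0019,0.001],[0.0163,0.0019,0.001],[0.0163,0.0019,0.001],[0.0163,0.0019,0.001],[0.0163,0.0019,0.001],[0.0163,0.0019,0.001],[0.0163,0.0019,0.001],[0.0163,0.0019,0.001],[0.0163,0.0019,0.001]],"hand":[-1,-1,-1,-1,-1,-1,-1,-1,-1,-1]}' 60 >/dev/null
python3 lg.py 1
python3 -m jog '{"turn":[[-0.012,0.1,0],[-0.012,0.1,0],[-0.012,0.1,0],[-0.012,0.1,0],[-0.012,0.1,0],[-0.012,0.1,0],[-0.012,0.1,0],[-0.012,0.1,0],[-0.012,0.1,0],[-0.012,0.1,0]],"delta_pos":[[0.0163,0.0019,-0.0013],[0.0163,0.0019,-0.0013],[0.0163,0.0019,-0.0013],[0.0163,0.0019,-0.0013],[0.0163,0.0019,-0.0013],[0.0163,0.0019,-0.0013],[0.0163,0.0019,-0.0013],[0.0163,0.0019,-0.0013],[0.0163,0.0019,-0.0013],[0.0163,0.0019,-0.0013]],"hand":[-1,-1,-1,-1,-1,-1,-1,-1,-1,-1]}' 60 >/dev/null
python3 lg.py 1
python3 -m jog '{"turn":[[-0.012,0.1,0],[-0.012,0.1,0],[-0.012,0.1,0],[-0.012,0.1,0],[-0.012,0.1,0],[-0.012,0.1,0],[-0.012,0.1,0],[-0.012,0.1,0],[-0.012,0.1,0],[-0.012,0.1,0]],"delta_pos":[[0.016,0.0019,-0.0036],[0.016,0.0019,-0.0036],[0.016,0.0019,-0.0036],[0.016,0.0019,-0.0036],[0.016,0.0019,-0.0036],[0.016,0.0019,-0.0036],[0.016,0.0019,-0.0036],[0.016,0.0019,-0.0036],[0.016,0.0019,-0.0036],[0.016,0.0019,-0.0036]],"hand":[-1,-1,-1,-1,-1,-1,-1,-1,-1,-1]}' 60 >/dev/null
python3 lg.py 1
sed -i 's/fit=0//' fit.py; sed -i 's/if o\["time"\]<OFF2T else 64.7+OFF2)/if o["time"]<OFF2T else 129.1 if o["time"]<47 else 161.3)/' fit.py
python3 fit.py|head -3; python3 fit2.py
```

```text
t 50.45 tilt -19.70 pos-angle -15.80 r 0.0594 off -0.0008 jaw.b 1.0000 tz.b 0.0022 | M_F -0.036 T_b 0.090 sum 0.054 Ft -0.61 Fr 0.02 q4 67.5 open 0.0293
t 51.45 tilt -11.65 pos-angle -7.81 r 0.0594 off -0.0008 jaw.b 1.0000 tz.b 0.0024 | M_F -0.026 T_b -0.067 sum -0.093 Ft -0.44 Fr 0.44 q4 76.0 open 0.0288
t 52.45 tilt -3.60 pos-angle 0.20 r 0.0594 off -0.0008 jaw.b 1.0000 tz.b 0.0024 | M_F -0.090 T_b -0.210 sum -0.300 Ft -1.51 Fr 0.96 q4 84.7 open 0.0294
t 53.45 tilt 4.45 pos-angle 8.21 r 0.0593 off -0.0008 jaw.b 1.0000 tz.b 0.0026 | M_F -0.079 T_b -0.347 sum -0.426 Ft -1.33 Fr 1.63 q4 93.5 open 0.0292
t 54.45 tilt 12.50 pos-angle 16.21 r 0.0593 off -0.0008 jaw.b 1.0000 tz.b 0.0027 | M_F -0.096 T_b -0.504 sum -0.600 Ft -1.63 Fr 2.08 q4 102.7 open 0.0290
L 0.191 A 0.356 top at -27.0 deg sd [0.01295007 0.05382456 0.10193993] cost 0.14257599939225704
now psi 200.8349134163865
-27.5 1 -0.489 -0.026
R0 0.27 0.014
d 0.36 0.074
g 10.711 0.051
e0 0.24 0.027
fc -0.229 0.115
A 0.28 0.05
Th0 -0.388 0.058
cT 0.523 0.238
cost 43.493996636928046 top at -22.20651397383701 bottom at 157.793486026162
[... 2042 characters left out ...]
00e-01  5.20000e-01
  -1.90000e-02]
 [ 1.33435e+02 -1.00000e+00  2.80000e-02  3.97000e-01  6.06000e-01
   3.10000e-02]
 [ 1.25378e+02 -1.00000e+00  1.46500e+00  2.61000e-01  5.57000e-01
  -5.30000e-02]
 [ 1.33549e+02  1.00000e+00 -1.30700e+00 -5.10000e-01 -2.82000e-01
   6.30000e-02]
 [ 1.41600e+02  1.00000e+00 -6.07000e-01 -6.75000e-01 -4.04000e-01
  -2.20000e-02]
 [ 1.49653e+02  1.00000e+00 -4.06000e-01 -7.20000e-01 -4.48000e-01
  -2.80000e-02]
 [ 1.57701e+02  1.00000e+00 -1.44500e+00 -7.30000e-01 -4.65000e-01
  -6.00000e-03]
 [ 1.65750e+02  1.00000e+00 -1.22400e+00 -7.70000e-01 -4.83000e-01
   1.50000e-02]
 [ 1.73796e+02  1.00000e+00 -1.48700e+00 -8.68000e-01 -5.38000e-01
  -0.00000e+00]]
```

```bash

python3 -m jog '{"turn":[[0.012,-0.1,0],[0.012,-0.1,0],[0.012,-0.1,0],[0.012,-0.1,0],[0.012,-0.1,0],[0.012,-0.1,0],[0.012,-0.1,0],[0.012,-0.1,0],[0.012,-0.1,0],[0.012,-0.1,0]],"delta_pos":[[-0.016,-0.0019,0.0036],[-0.016,-0.0019,0.0036],[-0.016,-0.0019,0.0036],[-0.016,-0.0019,0.0036],[-0.016,-0.0019,0.0036],[-0.016,-0.0019,0.0036],[-0.016,-0.0019,0.0036],[-0.016,-0.0019,0.0036],[-0.016,-0.0019,0.0036],[-0.016,-0.0019,0.0036]],"hand":[-1,-1,-1,-1,-1,-1,-1,-1,-1,-1]}' 60 >/dev/null
python3 lg.py -1
python3 -m jog '{"turn":[[0.012,-0.1,0],[0.012,-0.1,0],[0.012,-0.1,0],[0.012,-0.1,0],[0.012,-0.1,0],[0.012,-0.1,0],[0.012,-0.1,0],[0.012,-0.1,0],[0.012,-0.1,0],[0.012,-0.1,0]],"delta_pos":[[-0.0163,-0.0019,0.0013],[-0.0163,-0.0019,0.0013],[-0.0163,-0.0019,0.0013],[-0.0163,-0.0019,0.0013],[-0.0163,-0.0019,0.0013],[-0.0163,-0.0019,0.0013],[-0.0163,-0.0019,0.0013],[-0.0163,-0.0019,0.0013],[-0.0163,-0.0019,0.0013],[-0.0163,-0.0019,0.0013]],"hand":[-1,-1,-1,-1,-1,-1,-1,-1,-1,-1]}' 60 >/dev/null
python3 lg.py -1
python3 -m jog '{"turn":[[0.012,-0.1,0],[0.012,-0.1,0],[0.012,-0.1,0],[0.012,-0.1,0],[0.012,-0.1,0],[0.012,-0.1,0],[0.012,-0.1,0],[0.012,-0.1,0],[0.012,-0.1,0],[0.012,-0.1,0]],"delta_pos":[[-0.0163,-0.0019,-0.001],[-0.0163,-0.0019,-0.001],[-0.0163,-0.0019,-0.001],[-0.0163,-0.0019,-0.001],[-0.0163,-0.0019,-0.001],[-0.0163,-0.0019,-0.001],[-0.0163,-0.0019,-0.001],[-0.0163,-0.0019,-0.001],[-0.0163,-0.0019,-0.001],[-0.0163,-0.0019,-0.001]],"hand":[-1,-1,-1,-1,-1,-1,-1,-1,-1,-1]}' 60 >/dev/null
python3 lg.py -1
python3 -m jog '{"turn":[[0.012,-0.1,0],[0.012,-0.1,0],[0.012,-0.1,0],[0.012,-0.1,0],[0.012,-0.1,0],[0.012,-0.1,0],[0.012,-0.1,0],[0.012,-0.1,0],[0.012,-0.1,0],[0.012,-0.1,0]],"delta_pos":[[-0.016,-0.0019,-0.0033],[-0.016,-0.0019,-0.0033],[-0.016,-0.0019,-0.0033],[-0.016,-0.0019,-0.0033],[-0.016,-0.0019,-0.0033],[-0.016,-0.0019,-0.0033],[-0.016,-0.0019,-0.0033],[-0.016,-0.0019,-0.0033],[-0.016,-0.0019,-0.0033],[-0.016,-0.0019,-0.0033]],"hand":[-1,-1,-1,-1,-1,-1,-1,-1,-1,-1]}' 60 >/dev/null
python3 lg.py -1
python3 fit.py|head -2; python3 fit.py | tail -5; python3 fit2.py | head -9; python3 fit2.py | tail -10
echo fixed cT; sed 's/\.5,\.05/&/; s/9,-1,-1.5,.28,-4,.5\]/9,-1,-1.5,.28,-4,.97]/' fit2.py > fit3.py; python3 fit3.py | head -9
```

```text
t 55.45 tilt 4.33 pos-angle 8.62 r 0.0593 off -0.0008 jaw.b 1.0000 tz.b 0.0026 | M_F 0.195 T_b -0.543 sum -0.348 Ft 3.29 Fr 1.02 q4 93.4 open 0.0289
t 56.45 tilt -3.72 pos-angle 0.62 r 0.0594 off -0.0008 jaw.b 1.0000 tz.b 0.0025 | M_F 0.191 T_b -0.388 sum -0.197 Ft 3.21 Fr -0.02 q4 84.5 open 0.0292
t 57.45 tilt -11.76 pos-angle -7.41 r 0.0594 off -0.0008 jaw.b 1.0000 tz.b 0.0024 | M_F 0.204 T_b -0.167 sum 0.037 Ft 3.44 Fr -1.24 q4 75.9 open 0.0293
t 58.45 tilt -19.82 pos-angle -15.40 r 0.0594 off -0.0008 jaw.b 1.0000 tz.b 0.0023 | M_F 0.191 T_b -0.085 sum 0.106 Ft 3.21 Fr -1.53 q4 67.4 open 0.0292
L 0.196 A 0.341 top at -29.3 deg sd [0.01009735 0.04897598 0.08523049] cost 0.15044051465421968
now psi 170.78481439899465
0.1 0.4 -24.8 0.4878
0.15 0.4 -27.1 0.2446
0.2 0.333 -29.5 0.1511
0.25 0.28 -39.4 0.2792
0.3 0.28 -63.2 0.55
R0 0.272 0.011
d 0.366 0.069
g 10.714 0.049
e0 0.23 0.023
fc -0.215 0.109
A 0.28 0.047
Th0 -0.397 0.055
cT 0.5 0.227
cost 45.003002700817234 top at -22.760075590910816 bottom at 157.23992440908918
 [ 1.73796e+02  1.00000e+00 -1.48700e+00 -8.46000e-01 -5.33000e-01
   6.00000e-03]
 [ 1.65631e+02 -1.00000e+00  3.36200e+00  3.19100e+00  3.94000e-01
  -2.50000e-02]
 [ 1.57582e+02 -1.00000e+00  3.19800e+00  3.23300e+00  4.31000e-01
  -2.80000e-02]
 [ 1.49537e+02 -1.00000e+00  3.33800e+00  3.36400e+00  5.59000e-01
   6.10000e-02]
 [ 1.41483e+02 -1.00000e+00  3.08000e+00  3.28400e+00  4.94000e-01
  -4.20000e-02]]
fixed cT
R0 0.267 0.011
d 0.233 0.025
g 10.74 0.037
e0 0.26 0.016
fc -0.43 0.041
A 0.354 0.041
Th0 -0.448 0.052
cT 0.97 0.079
cost 57.62484105844584 top at -25.67847796736344 bottom at 154.32152203263655
```

```bash
python3 - <<'E'
from w import *
print(((goal(-2.9,.0594)-goal(-15.4,.0594))/.05/8).round(4),12.5/64*b)
E
python3 -m jog '{"turn":[[-0.023,0.194,0],[-0.023,0.194,0],[-0.023,0.194,0],[-0.023,0.194,0],[-0.023,0.194,0],[-0.023,0.194,0],[-0.023,0.194,0],[-0.023,0.194,0],[0,0,0],[0,0,0]],"delta_pos":[[0.0316,0.0037,0.0052],[0.0316,0.0037,0.0052],[0.0316,0.0037,0.0052],[0.0316,0.0037,0.0052],[0.0316,0.0037,0.0052],[0.0316,0.0037,0.0052],[0.0316,0.0037,0.0052],[0.0316,0.0037,0.0052],[0,0,0],[0,0,0]],"hand":[-1,-1,-1,-1,-1,-1,-1,-1,-1,-1]}' 60
python3 - <<'E'
from w import *
state()
c=camera("scene");crop(c,220,150,540,370,2.4,"f1.png")
c=camera("side");crop(c,130,110,450,450,1.7,"f2.png")
state()
E
```

```text
[0.0317 0.0038 0.0051] [-0.02299343  0.19395431  0.        ]
time: 59.45
ee_pos: [0.5652, -0.0137, 0.1713]
tcp_rot: [-179.9, 7.3, -173.3]
wrist_force: [3.3, -3.8, 1.4]
opening: 0.0294
t 59.45 tilt -7.26 pos-angle -2.80 r 0.0594 off -0.0008 jaw.b 1.0000 tz.b 0.0021 | M_F 0.174 T_b 0.020 sum 0.194 Ft 2.93 Fr 1.27 q4 80.7 open 0.0294
t 59.55 tilt -7.28 pos-angle -2.86 r 0.0594 off -0.0008 jaw.b 1.0000 tz.b 0.0022 | M_F 0.150 T_b -0.174 sum -0.024 Ft 2.52 Fr 0.18 q4 80.7 open 0.0290
```

View pics/f1.png

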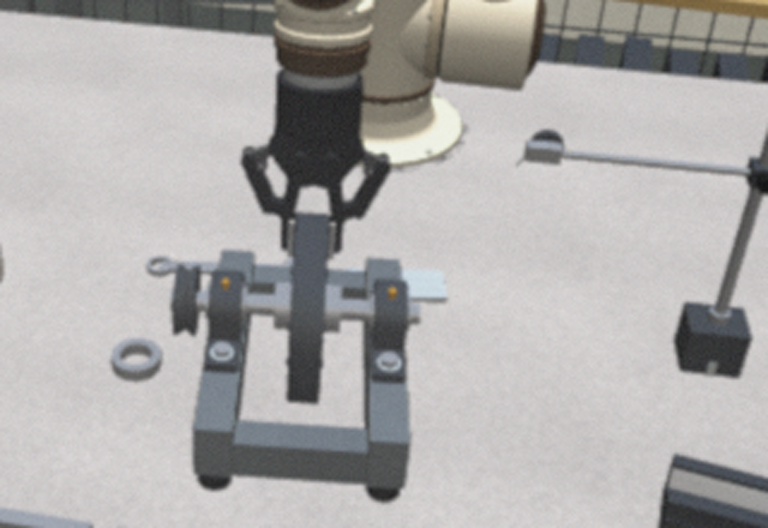

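View pics/f2.png

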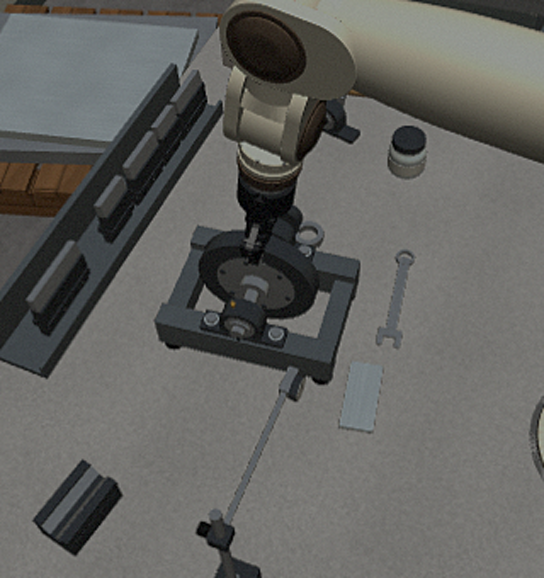

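Both pictures show the fingers closed on the rim, the stand upright at the far left with its dial well off the wheel, and the other things where they were. I'll hand in now.

```bash
python3 -c "
from workcell import ticket;print(ticket.job_done())"
```

```text
the job is handed in; nothing more can be done
None
```

I handed the job in at about 59.6 s, with the stand moved clear and the gripper holding the wheel where I judged the heavy side to be straight down. No verdict was reported.

- **Stand:** I gripped it by the column, lifted it off and stood it at about x 0.43, y 0.39 m. The camera showed the column within about 0.3° of vertical and let go. Its dial is roughly 0.24 m from the wheel's centre seen from above.
- **Turning the wheel:** I took the rim by its thickness in four grips and turned it about 200° forward. I also turned it back over parts of that, and recorded the torque about every 8°.
- **Where the weight sits:** The wheel was hardest to turn early in the first sweep, easiest near the middle, and stiffer again at the end. Three fits of the readings, counted from the start angle scale, put the heavy side down at 151°, 154° and 157°. I set the wheel to 154°.
- **Final hold:** I left the grip at 60 N, with the fingers at 29 mm on the 30 mm rim. The last pictures showed the stand upright and the things in view not visibly moved. I did not check the mallet, spare block or tin separately at the end.

**What disagreed:** The force readings were noisy, about 0.4 N. Two of the fits also gave doubtful values: one ran its weight torque and a scale factor into their limits, and the other had a poorer overall match. The fits agree within about 3° either side of 154°, but each is good only to roughly 3 to 5°. Nothing seen could confirm the weight's place. The allowed error is 18°.

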